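# Index the bone-model extension to its next hole

## Robot

A 6-joint arm with a two-finger parallel gripper is mounted at the origin on the work surface. World frame = base frame: x ahead of the robot, y to its left, z up, the work surface at z = 0. Lengths are in m, angles in rad, forces in N, time in s.
With the tool pointing down it reaches from about 0.375 to 0.9 m from the base axis. Payload 3.1 kg.
Tool frame: the origin (TCP) lies midway between the tips of the shut fingers; the grasp point (between the pads) lies arm.hold_point_z behind it (arm.hold_point_z is the distance from the TCP to the grasp point, in m); z points along the fingers, y is the direction in which the jaws open and shut (so a half turn about z gives the same grasp; the last joint's range is limited). The gripper opens to 87 mm and grips with 3 to 60 N. Pads are 19 mm wide; open, the fingers measure 117 mm over their backs; the gripper's body (75 mm by 190 mm) begins 51 mm behind the grasp point.
Start: joints at [1.151, 0.527, 1.433, -0, 1.181, -0.178], TCP at [0.15, 0.607, 0.185] pointing down, gripper open.
Joint ranges: [-3.08, 3.08], [-0.75, 2.2], [0.22, 2.44], [-1.43, 4.57], [0, 2.65], [-2.85, 2.85]. Speed limits (rad/s): [2.79, 2.79, 3.14, 3.14, 3.14, 3.14].

## Interface

Orientations are given as a 3x3 rotation matrix whose columns are the frame's x, y, z axes.
In Python, from bench import arm gives the robot as it stands. The module is installed in compiled form; this text tells all that it offers.
- The arm moves only by the tool drive_tool, never from a script. Its argument "targets" is a list of rows, each an object of numbers: "x", "y", "z": the shift along the tool's x, y, z scaled (see below); "ax", "ay", "az": the turn, a rotation vector about the tool's x, y, z scaled (see below); "gripper": the closure, from -1 (fully open) to 1 (shut), so that 0 is half open. In form: [{"x": .., "y": .., "z": .., "ax": .., "ay": .., "az": .., "gripper": ..}, ...]. A call has 1 to 8 rows; each row shifts and turns the commanded pose from where the row before left it, along the tool's axes as they then stand; what a row does not reach is not made up. The controller multiplies each number of a shift by 10 cm and each number of a turn by 2 pi rad. A row lasts 1/12 s, in which the tool goes at most 41.7 mm and 7.16 degrees, less where a joint would pass 70% of its speed; a pose out of reach is approached as far as the arm can. A call with a number of a shift or a turn outside -1 to 1 is refused whole. A call with a gripper value outside its range is refused whole. The fingers move at their own pace and stop on an object; "newtons" is the grip in N (left out, the last holds). Time passes only in rows, so rows that do not move let the fingers close. It gives the time, the measured TCP pose, the force and the opening at its end, in the units of the state.
- arm.get_obs(): the state, without advancing time (a new reading comes with each control period).
- arm.camera(name): name is "scene" or "top" or "wrist"; returns the picture (400x640x3 uint8, red, green, blue); there is no depth.
- arm.camera_model(name): a dict with "K" (3x3 intrinsics, pixels), "R" (3x3) and "t" (3): a world point X has camera coordinates R X + t; the wrist camera has in their place "hand_eye" (4x4, takes a point from camera to tool coordinates, whose origin is the TCP and whose axes are the flange's). Camera axes: x right, y down, z forward; pixel columns grow to the right and rows downward; lengths in m; the calibration is good to about 2 mm. The wrist camera is an equidistant fisheye: a pixel r from the principal point sees the ray r / f radians off the axis. A picture is of the moment at which its call begins: read the wrist's pose just before it. camera_model takes no time and is no camera call.
- arm.job_done(): hands the job in, once; it reports no verdict.
The state is a dict: "time": time; "joint_pos": joint angles; "joint_vel": joint speeds; "joint_efforts": joint torques, N m; "eef_pos": TCP position; "orientation": TCP orientation; "ft_force": force on the tool from outside, world axes, zero at the start; "moment": the same for the moment, N m; "gripper_width": finger opening in m.
Only numpy, scipy, OpenCV 4.12 (cv2) and the standard library are available. Lean on these libraries where they do the work, as an engineer would, in place of code of your own. Each camera call takes 0.05 s, during which the arm holds its last target.

## Task

Lift the wire spool off its upright post beside the perforated bar and stand it on its flange in the shallow steel tray, because it is in the way of the bone cradle. Then pull up the lock knob on the sliding section, slide the section one hole along the bar towards the post, let the pin into that hole, and push the knob fully down; finish while still holding the knob fully down with the fingers, for it springs up part-way if let go. Leave the other things on the table where they are.

Things in the scene. Friction and masses are not known exactly. Their poses are not given: they have to be found in the camera images.
- rail: Fixed aluminium bar, 270 mm long along its own y, 30 mm wide, top face 50 mm above the table, with 11 mm square holes 14 mm deep in its top every 40 mm, on two steel feet 70 mm wide. Origin under the bar's middle at table level; z up. The section moves one hole along the rail's +y axis, which is the direction to the post with the spool. The bone cradle and the post stand on the bar's +x side
- section (a joint): Travel in m of the grey sliding section along the rail's +y; it needs about 3 N to move. The holes are at 0, 0.04, 0.08 and 0.12; it starts locked in the hole at 0.04 and belongs in the one at 0.08 (play 1.5 mm either way)
- sleeve_top (a point): Centre of the sliding section's top face, 60 mm above the table: a grey sleeve round the bar, 70 mm long, 48 mm wide, with a steel collar 20 mm across and 10 mm high under the knob. On the rail's +x side it carries an outrigger 45 mm wide with black saddles up to 72 mm high and a bone model, top about 81 mm above the table, ending 172 mm from the bar's centre line
- plunger (a joint): Height in m of the lock pin and knob above fully down. 0: pressed home in a hole (about 5 N). About 0.006: where its spring (800 N/m both ways) floats it when let go, still locked. Above 0.013: pin clear of the bar, section free to slide (about 7 N). 0.022: upper stop. Between two holes it cannot go below about 0.012
- lock_knob: Black round knob, 26 mm across and 27 mm tall, axis upright, on top of the section's lock pin. Origin at its centre, which is 85 mm above the table when fully down and about 91 mm as found; its axes are parallel to the rail's
- spool_mid (a point): Centre (half-way up) of the wire spool: 60 mm across its two white flanges, 40 mm tall, 16 mm bore, about 120 g, axis (z) upright on the post. The post is 10 mm thick and ends 72 mm above the table; the spool sits on its shoulder 20 mm above the table, so its centre is at 40 mm and it must rise 52 mm to come off
- spool: The same wire spool; origin at the centre of its lower flange's underside, z along its axis
- tray_in (a point): Centre of the inner floor of the shallow steel tray, 3 mm above the table; tray 150 mm (its x) by 190 mm (its y) outside, lip 16 mm high, walls 3 mm; fixed to the table, on the left or the right of the bar. A deep grey kit box (130 by 160 by 65 mm) is fixed on the other side
- long_bone: Loose long bone model, 200 mm, lying at the back; leave alone
- foot_bone: Loose foot bone model, about 150 mm long and 30 mm high, on the right; leave alone
- driver: Loose screwdriver on the left; leave alone
- mallet: Loose mallet with a wooden handle at the back; leave alone
- spray: White bottle, 60 mm across, 160 mm tall, on the right; leave alone
- tape_roll: Loose tape roll, 90 mm across and 25 mm high, lying flat at the left back; leave alone
Not all that is in view belongs to the job. Leave any blue look-alike of the spool alone.

How it is judged:
On the way, in this order (a step that is already met when the one before it is completed fails the run):
1. the spool stands released in the tray, the section still in its first hole (x of spool_mid in the frame of tray_in between -0.05 and 0.05 m and y of spool_mid in the frame of tray_in between -0.07 and 0.07 m and z of spool_mid in the frame of tray_in between 0.016 and 0.024 m and angle between the z axis of spool_mid and the z axis of tray_in, either way round below 0.15 rad and contact force between the fingers and spool below 0.3 N and linear speed of spool below 0.03 m/s and value of joint section below 0.046 m), for 0.2 s.
2. the lock knob is pulled up clear while the section is still at its first hole (value of joint plunger above 0.01 m and value of joint section below 0.046 m).
At the end, for the whole second after the job is handed in: The section stands at the next hole (joint within 4 mm of 0.08), the fingers hold the knob (over 2 N) so that the pin is within 3 mm of fully down, and the spool stands released, at rest and upright (within 0.15 rad) on the tray's floor (value of joint section between 0.076 and 0.084 m and value of joint plunger below 0.003 m and contact force between the fingers and lock_knob above 2 N and x of spool_mid in the frame of tray_in between -0.05 and 0.05 m and y of spool_mid in the frame of tray_in between -0.07 and 0.07 m and z of spool_mid in the frame of tray_in between 0.016 and 0.024 m and angle between the z axis of spool_mid and the z axis of tray_in, either way round below 0.15 rad and contact force between the fingers and spool below 0.3 N and linear speed of spool below 0.03 m/s); the arm keeps its last pose, push and grip.
It fails at once if a bystander is moved more than 30 mm (distance of any of long_bone, foot_bone, driver, mallet, spray, tape_roll from where it was at the start of the episode above 0.03 m).
It also fails if it takes over 51 s, if anything falls off the work surface, if the arm or the gripper's body presses on something with over 40 N, if the wrist force passes 120 N, or if a joint passes its speed limit or range.

## Working session

There is one attempt and no reset: what is moved stays moved. The work goes in short steps, Python scripts to look and compute and a tool call to move; the robot and the scene stay as the last step left them, time stands still between calls to the robot, and variables do not carry over. Pictures are saved under pics/ and viewed, and the job is handed in when it is done.

Besides the shell and the picture viewer there is one more tool, called as name(argument=value, ...), one argument or row to a line, values as JSON. drive_tool: Moves the arm, as the interface text tells. Its arguments: {"type":"object","properties":{"targets":{"type":"array","items":{"type":"object","properties":{"x":{"type":"number","minimum":-1,"maximum":1},"y":{"type":"number","minimum":-1,"maximum":1},"z":{"type":"number","minimum":-1,"maximum":1},"ax":{"type":"number","minimum":-1,"maximum":1},"ay":{"type":"number","minimum":-1,"maximum":1},"az":{"type":"number","minimum":-1,"maximum":1},"gripper":{"type":"number"}}}},"newtons":{"type":"number"}},"required":["targets"]}

```bash
mkdir -p pics; ls; cat > h.py <<'E'
import numpy as np, cv2
from bench import arm
def save(n,im): cv2.imwrite('pics/'+n+'.png',im[:,:,::-1])
E
python3 - <<'E'
from h import *
o=arm.get_obs()
for k,v in o.items(): print(k,np.round(v,4).tolist())
print(arm.hold_point_z)
for n in ['scene','top','wrist']:
    save(n+'0',arm.camera(n)); print(n,{k:np.round(v,4).tolist() if not isinstance(v,str) else v for k,v in arm.camera_model(n).items()})
E
```

```text
pics
time 0.0
joint_pos [1.1505, 0.5285, 1.4339, -0.0, 1.1814, -0.1785]
joint_vel [0.0006, -0.0001, -0.0002, -0.0008, -0.0011, -0.0009]
joint_efforts [0.001, -44.0043, -17.6594, 0.0635, 0.0581, -0.0002]
eef_pos [0.1493, 0.6061, 0.1841]
orientation [[-0.9709, 0.2394, -0.0009], [0.2394, 0.9709, -0.002], [0.0004, -0.0022, -1.0]]
ft_force [-0.6717, -0.4499, -0.8899]
moment [-0.0255, 0.0204, 0.0483]
gripper_width 0.0869
0.0187
scene {'K': [[437.7015, 0.0, 311.7759], [0.0, 437.7015, 198.2045], [0.0, 0.0, 1.0]], 'R': [[0.3141, 0.9492, -0.0181], [0.5731, -0.2047, -0.7935], [-0.7569, 0.2388, -0.6083]], 't': [-0.1588, -0.2687, 1.6839]}
top {'K': [[403.9184, 0.0, 313.7361], [0.0, 403.9184, 191.3154], [0.0, 0.0, 1.0]], 'R': [[-0.0072, -1.0, -0.0042], [-0.9832, 0.0078, -0.1826], [0.1826, 0.0028, -0.9832]], 't': [0.0039, 0.5976, 1.1109]}
wrist {'K': [[309.7069, 0.0, 318.8408], [0.0, 309.7069, 200.4876], [0.0, 0.0, 1.0]], 'hand_eye': [[0.0005, -0.9696, -0.2448, 0.0671], [1.0, 0.0007, -0.0005, -0.001], [0.0007, -0.2448, 0.9696, -0.1996], [0.0, 0.0, 0.0, 1.0]]}
```

View pics/scene0.png

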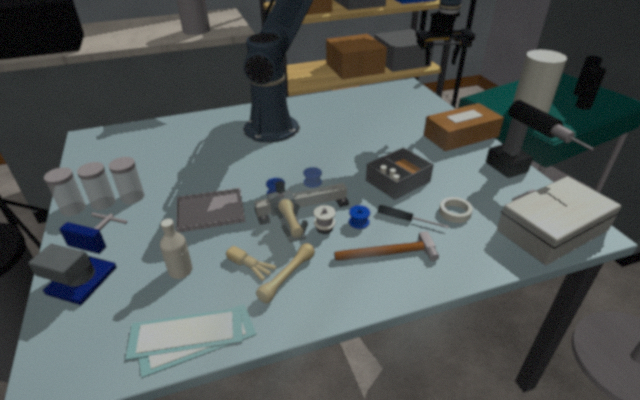

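View pics/top0.png

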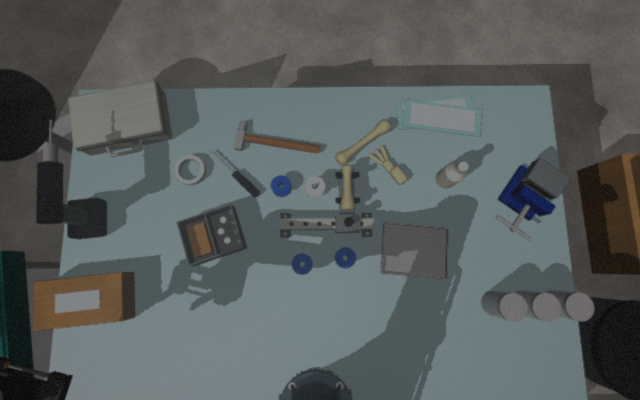

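View pics/wrist0.png

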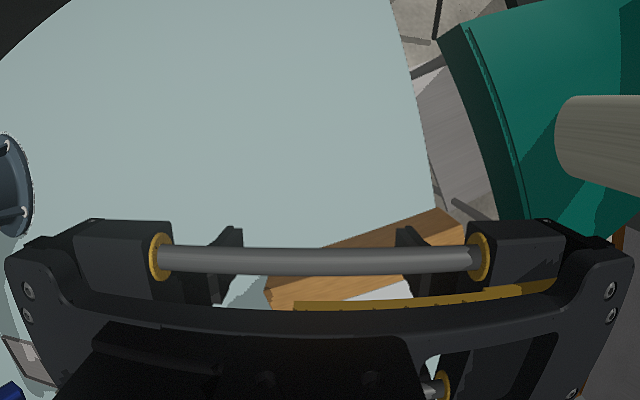

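The top view shows the white spool at (315,186). The blue look-alikes are at (281,186), (302,264) and (345,258). The sleeve with the knob is at (347,222), the shallow tray at (415,250) and the kit box at (212,235). White matches the description, so I'll check it in a close crop.

```bash
python3 - <<'E'
from h import *
t=cv2.imread('pics/top0.png'); c=t[150:290,260:460]; cv2.imwrite('pics/topc.png',cv2.resize(c,None,fx=4,fy=4,interpolation=cv2.INTER_CUBIC))
t=cv2.imread('pics/scene0.png'); c=t[160:260,160:390]; cv2.imwrite('pics/scenec.png',cv2.resize(cv2.convertScaleAbs(c,alpha=1.5),None,fx=3.4,fy=3.4,interpolation=cv2.INTER_CUBIC))
E
```

```text
(no output)
```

View pics/topc.png

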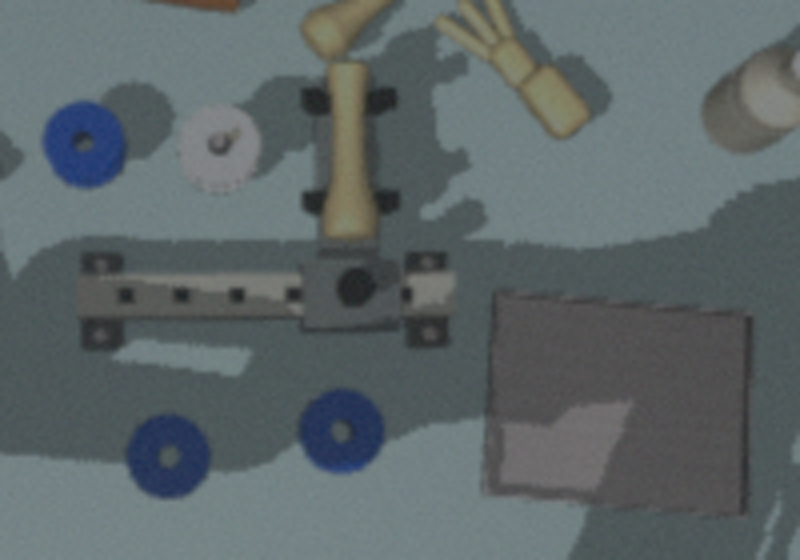

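View pics/scenec.png

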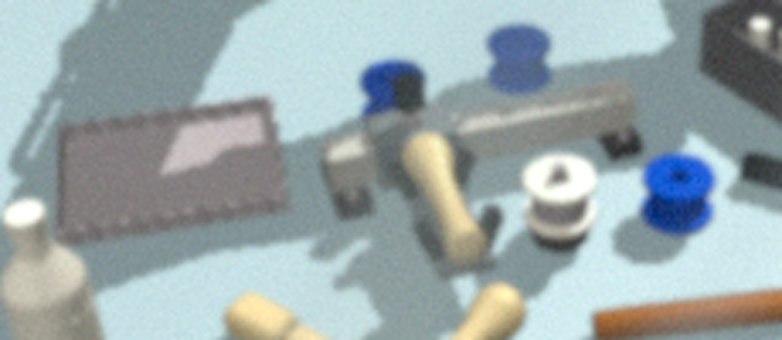

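```bash
cat >> h.py <<'E'
def ray(n,uv,z,cm=None):
    m=cm or arm.camera_model(n); K,R,t=[np.array(m[k]) for k in('K','R','t')]
    C=-R.T@t; d=R.T@np.linalg.inv(K)@np.array([uv[0],uv[1],1.]); return C+d*(z-C[2])/d[2]
def proj(n,X):
    m=arm.camera_model(n); K,R,t=[np.array(m[k]) for k in('K','R','t')]
    p=K@(R@np.array(X)+t); return p[:2]/p[2]
def mask_cent(im,box,f):
    x0,y0,x1,y1=box; c=im[y0:y1,x0:x1].astype(int); m=f(c).astype(np.uint8)
    n,l,s,ce=cv2.connectedComponentsWithStats(m); i=1+np.argmax(s[1:,4]); return ce[i]+[x0,y0],s[i]
E
python3 - <<'E'
from h import *
f=lambda u,v:(u/4+260-.4,v/4+150-.4)
r=lambda p,z:np.round(ray('top',f(*p),z),4)
print('spool',r((219,147),.06),'knob',r((356,286),.1045))
for h in [(126,295),(182,295),(237,296),(293,295),(406,294)]: print('hole',r(h,.05))
for h in [(77,275),(77,318),(455,270),(455,315)]: print('railc',r(h,.05))
for h in [(300,263),(302,326),(402,328)]: print('sleeve',r(h,.06))
for h in [(495,291),(750,315),(745,515),(487,493)]: print('tray',r(h,.016))
for h in [(348,70),(350,235)]: print('bone',r(h,.075))
im=cv2.imread('pics/top0.png')
c,s=mask_cent(im,(300,165,332,208),lambda c:(c.min(2)>100)&(c.max(2)-c.min(2)<22)); print('spoolmask',c,s,ray('top',c,.06).round(4))
sc=cv2.imread('pics/scene0.png')
k,s=mask_cent(im,(336,210,362,235),lambda c:c.max(2)<55); print('knobmask',k,s,ray('top',k,.1045).round(4))
# scene checks: spool top flange crop(559,178), knob(408,75 top)
g=lambda u,v:(u/3.4+160-.4,v/3.4+160-.4)
print('scene spool',ray('scene',g(559,178),.06).round(4),'knob top',ray('scene',g(408,76),.1045).round(4))
for h in [(60,127),(268,98),(286,207),(62,240)]: print('tray sc',ray('scene',g(*h),.016).round(4))
E
```

```text
spool [ 0.6112 -0.0025  0.06  ] knob [ 0.5051 -0.0951  0.1045]
hole [0.5059 0.0648 0.05  ]
hole [0.5056 0.0248 0.05  ]
hole [ 0.5046 -0.0145  0.05  ]
hole [ 0.505  -0.0545  0.05  ]
hole [ 0.5051 -0.1352  0.05  ]
railc [0.5206 0.0999 0.05  ]
railc [0.4898 0.0997 0.05  ]
railc [ 0.5221 -0.1707  0.05  ]
railc [ 0.4899 -0.1697  0.05  ]
sleeve [ 0.5267 -0.0594  0.06  ]
sleeve [ 0.482  -0.0601  0.06  ]
sleeve [ 0.4801 -0.1306  0.06  ]
tray [ 0.5104 -0.2045  0.016 ]
tray [ 0.4913 -0.3906  0.016 ]
tray [ 0.3481 -0.3773  0.016 ]
tray [ 0.3649 -0.1932  0.016 ]
bone [ 0.6638 -0.0954  0.075 ]
bone [ 0.5444 -0.0942  0.075 ]
spoolmask [314.05877115 187.23864648] [   0    0   32   43 1123] [ 0.6086 -0.0016  0.06  ]
knobmask [348.62121212 221.13636364] [ 8  7 10  9 66] [ 0.505  -0.0952  0.1045]
scene spool [ 0.6164 -0.0008  0.06  ] knob top [ 0.5021 -0.0912  0.1045]
tray sc [ 0.3503 -0.3755  0.016 ]
tray sc [ 0.3696 -0.1928  0.016 ]
tray sc [ 0.5259 -0.2073  0.016 ]
tray sc [ 0.5059 -0.3863  0.016 ]
```

White spool is confirmed on its post at about (0.612, -0.002). The knob is at (0.505, -0.095), the rail runs along world y, and the tray centre is near (0.432, -0.291). Next I'll move above the spool.

drive_tool(
  targets=[
    {"x":-0.3,"y":-0.24,"z":-0.03,"gripper":-1},
    {"x":-0.3,"y":-0.24,"z":-0.03,"gripper":-1},
    {"x":-0.3,"y":-0.24,"z":-0.03,"gripper":-1},
    {"x":-0.3,"y":-0.24,"z":-0.03,"gripper":-1},
    {"x":-0.3,"y":-0.24,"gripper":-1},
    {"x":-0.3,"y":-0.24,"gripper":-1},
    {"x":-0.3,"y":-0.24,"gripper":-1},
    {"x":-0.3,"y":-0.24,"gripper":-1},
  ],
)

```text
schema error: expected keys x, y, z, ax, ay, az, gripper
```

drive_tool(
  targets=[
    {"x":-0.3,"y":-0.24,"gripper":-1},
    {"x":-0.3,"y":-0.24,"gripper":-1},
    {"x":-0.3,"y":-0.24,"gripper":-1},
    {"x":-0.3,"y":-0.24,"gripper":-1},
    {"x":-0.3,"y":-0.24,"gripper":-1},
    {"x":-0.3,"y":-0.24,"gripper":-1},
    {"x":-0.3,"y":-0.24,"gripper":-1},
    {"x":-0.3,"y":-0.24,"gripper":-1},
  ],
)

```text
schema error: expected keys x, y, z, ax, ay, az, gripper
```

drive_tool(
  targets=[
    {"az":0.0192},
    {"az":0.0192},
    {"az":0.0192},
    {"az":0.0192},
    {"az":0.0192},
    {"az":0.0192},
    {"az":0.0192},
    {"az":0.0192},
  ],
)

```text
schema error: expected keys x, y, z, ax, ay, az, gripper
```

drive_tool(
  targets=[
    {"az":0.0192},
    {"az":0.0192},
    {"az":0.0192},
    {"gripper":-1},
  ],
)

```text
schema error: expected keys x, y, z, ax, ay, az, gripper
```

```bash
python3 - <<'E'
from h import *
o=arm.get_obs(); print(o['time'],np.round(o['eef_pos'],4),np.round(o['orientation'],4).tolist(),np.round(o['joint_pos'],3),np.round(o['ft_force'],2))
save('wrist1',arm.camera('wrist'))
E
```

```text
0.15 [0.1494 0.6063 0.1843] [[-0.9709, 0.2395, -0.0007], [0.2395, 0.9709, -0.0015], [0.0003, -0.0016, -1.0]] [ 1.15   0.528  1.434 -0.     1.181 -0.178] [0.7  0.72 0.08]
```

View pics/wrist1.png

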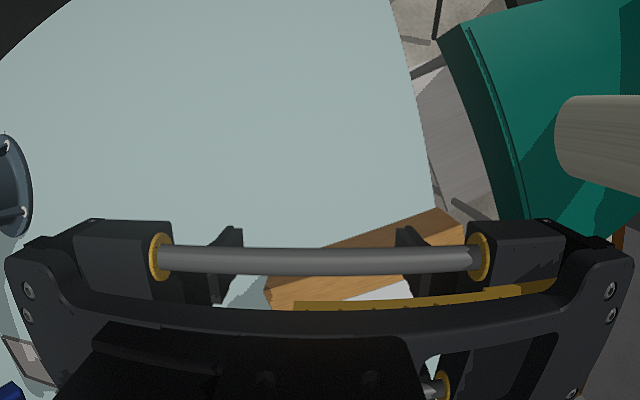

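All keys are needed in every row, so nothing moved. I'll resend one call first.

drive_tool(
  targets=[
    {"x":-0.3,"y":-0.24,"z":-0.03,"ax":0,"ay":0,"az":0,"gripper":-1},
    {"x":-0.3,"y":-0.24,"z":-0.03,"ax":0,"ay":0,"az":0,"gripper":-1},
    {"x":-0.3,"y":-0.24,"z":-0.03,"ax":0,"ay":0,"az":0,"gripper":-1},
    {"x":-0.3,"y":-0.24,"z":-0.03,"ax":0,"ay":0,"az":0,"gripper":-1},
    {"x":-0.3,"y":-0.24,"z":0,"ax":0,"ay":0,"az":0,"gripper":-1},
    {"x":-0.3,"y":-0.24,"z":0,"ax":0,"ay":0,"az":0,"gripper":-1},
    {"x":-0.3,"y":-0.24,"z":0,"ax":0,"ay":0,"az":0,"gripper":-1},
    {"x":-0.3,"y":-0.24,"z":0,"ax":0,"ay":0,"az":0,"gripper":-1},
  ],
)

```text
time: 0.87
eef_pos: [0.3374, 0.3613, 0.1971]
orientation: [[-0.971, 0.239, 0.0], [0.239, 0.971, 0.0], [-0.0, 0.0, -1.0]]
ft_force: [0.9, -0.3, -0.2]
gripper_width: 0.0874
```

drive_tool(
  targets=[
    {"x":-0.3,"y":-0.24,"z":0,"ax":0,"ay":0,"az":0,"gripper":-1},
    {"x":-0.3,"y":-0.24,"z":0,"ax":0,"ay":0,"az":0,"gripper":-1},
    {"x":-0.3,"y":-0.24,"z":0,"ax":0,"ay":0,"az":0,"gripper":-1},
    {"x":-0.3,"y":-0.24,"z":0,"ax":0,"ay":0,"az":0,"gripper":-1},
    {"x":-0.3,"y":-0.24,"z":0,"ax":0,"ay":0,"az":0,"gripper":-1},
    {"x":-0.3,"y":-0.24,"z":0,"ax":0,"ay":0,"az":0,"gripper":-1},
    {"x":-0.3,"y":-0.24,"z":0,"ax":0,"ay":0,"az":0,"gripper":-1},
    {"x":-0.3,"y":-0.24,"z":0,"ax":0,"ay":0,"az":0,"gripper":-1},
  ],
)

```text
time: 1.53
eef_pos: [0.5245, 0.1173, 0.197]
orientation: [[-0.971, 0.24, -0.0], [0.24, 0.971, 0.0], [0.0, 0.0, -1.0]]
ft_force: [0.1, -0.1, -0.7]
gripper_width: 0.087
```

drive_tool(
  targets=[
    {"x":-0.3,"y":-0.24,"z":0,"ax":0,"ay":0,"az":0,"gripper":-1},
    {"x":-0.3,"y":-0.24,"z":0,"ax":0,"ay":0,"az":0,"gripper":-1},
    {"x":-0.3,"y":-0.24,"z":0,"ax":0,"ay":0,"az":0,"gripper":-1},
    {"x":-0.25,"y":-0.2,"z":0,"ax":0,"ay":0,"az":0,"gripper":-1},
    {"x":0,"y":0,"z":0,"ax":0,"ay":0,"az":0.0192,"gripper":-1},
    {"x":0,"y":0,"z":0,"ax":0,"ay":0,"az":0.0192,"gripper":-1},
    {"x":0,"y":0,"z":0,"ax":0,"ay":0,"az":0.0192,"gripper":-1},
    {"x":0,"y":0,"z":0,"ax":0,"ay":0,"az":0.0192,"gripper":-1},
  ],
)

```text
time: 2.2
eef_pos: [0.6132, 0.0017, 0.1966]
orientation: [[-0.744, 0.668, -0.001], [0.668, 0.744, 0.0], [0.001, -0.0, -1.0]]
ft_force: [0.4, -0.3, -0.6]
gripper_width: 0.0873
```

drive_tool(
  targets=[
    {"x":0,"y":0,"z":0,"ax":0,"ay":0,"az":0.0192,"gripper":-1},
    {"x":0,"y":0,"z":0,"ax":0,"ay":0,"az":0.0192,"gripper":-1},
    {"x":0,"y":0,"z":0,"ax":0,"ay":0,"az":0.0192,"gripper":-1},
    {"x":0,"y":0,"z":0,"ax":0,"ay":0,"az":0.0192,"gripper":-1},
    {"x":0,"y":0,"z":0,"ax":0,"ay":0,"az":0.0192,"gripper":-1},
    {"x":0,"y":0,"z":0,"ax":0,"ay":0,"az":0.0192,"gripper":-1},
    {"x":0,"y":0,"z":0,"ax":0,"ay":0,"az":0.0195,"gripper":-1},
    {"x":0,"y":0,"z":0,"ax":0,"ay":0,"az":0,"gripper":-1},
  ],
)

```text
time: 2.87
eef_pos: [0.6132, 0.0022, 0.1968]
orientation: [[0.002, 1.0, -0.0], [1.0, -0.002, 0.0], [0.0, -0.0, -1.0]]
ft_force: [0.3, -0.3, -0.6]
gripper_width: 0.0869
```

```bash
python3 - <<'E'
from h import *
o=arm.get_obs(); print(o['time'],np.round(o['eef_pos'],4),np.round(o['orientation'],4).tolist(),np.round(o['joint_pos'],3),np.round(o['ft_force'],2))
save('wrist2',arm.camera('wrist'))
E
```

```text
2.8667 [0.6132 0.0022 0.1968] [[0.0019, 1.0, -0.0005], [1.0, -0.0019, 0.0001], [0.0001, -0.0005, -1.0]] [-0.178  0.499  1.45   0.     1.193 -0.176] [ 0.31 -0.32 -0.57]
```

View pics/wrist2.png

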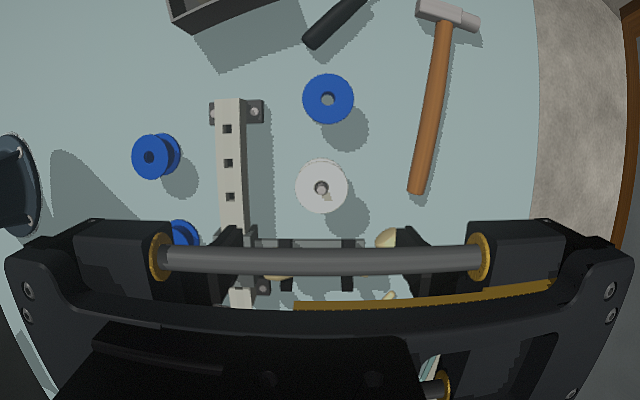

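The wrist view shows the white spool's top flange at about (322,186), with the post tip inside it. I'll measure it with fisheye rays.

```bash
cat >> h.py <<'E'
def wray(uv,z,pos,Rm):
    m=arm.camera_model('wrist'); K=np.array(m['K']); H=np.array(m['hand_eye'])
    v=np.array([(uv[0]-K[0,2])/K[0,0],(uv[1]-K[1,2])/K[1,1]]); th=np.hypot(*v); s=np.sin(th)/max(th,1e-9)
    d=np.array([v[0]*s,v[1]*s,np.cos(th)]); C=pos+Rm@H[:3,3]; d=Rm@H[:3,:3]@d
    return C+d*(z-C[2])/d[2]
E
python3 - <<'E'
from h import *
o=arm.get_obs();P=np.array(o['eef_pos']);R=np.array(o['orientation'])
im=cv2.imread('pics/wrist2.png')
x0,y0,x1,y1=285,150,360,222
c=im[y0:y1,x0:x1].astype(int); m=((c.min(2)>120)&(c.max(2)-c.min(2)<22)).astype(np.uint8)
cs,_=cv2.findContours(m,cv2.RETR_EXTERNAL,cv2.CHAIN_APPROX_NONE); k=max(cs,key=cv2.contourArea)
pts=k[:,0,:]+[x0,y0]
W=np.array([wray(p,.06,P,R)[:2] for p in pts]); print('n',len(W),'bbox',pts.min(0),pts.max(0))
(cx,cy),r=cv2.minEnclosingCircle((W*1000).astype(np.float32)); print('flange',cx,cy,r)
e=cv2.fitEllipse((W*1000).astype(np.float32)); print(e)
print('holes',[wray(p,.05,P,R).round(4) for p in[(227,128.5),(228,163),(230,197)]])
E
```

```text
n 307 bbox [285 150] [359 221]
flange 614.8427734375 -0.9689788818359375 57.87373352050781
((610.6563720703125, 3.0188848972320557), (81.04346466064453, 99.4046630859375), 133.05604553222656)
holes [array([0.5073, 0.0646, 0.05  ]), array([0.5071, 0.0246, 0.05  ]), array([ 0.5073, -0.0159,  0.05  ])]
```

Table leaked into the mask, so I'll tighten the threshold.

```bash
python3 - <<'E'
from h import *
o=arm.get_obs();P=np.array(o['eef_pos']);R=np.array(o['orientation'])
im=cv2.imread('pics/wrist2.png')
print(im[170,310],im[150,360],im[200,330])
x0,y0,x1,y1=285,150,360,222
c=im[y0:y1,x0:x1].astype(int); m=((c[:,:,2]>=c[:,:,1]-3)&(c.min(2)>110)).astype(np.uint8)
cs,_=cv2.findContours(m,cv2.RETR_EXTERNAL,cv2.CHAIN_APPROX_NONE); k=max(cs,key=cv2.contourArea)
pts=k[:,0,:]+[x0,y0]
W=np.array([wray(p,.06,P,R)[:2] for p in pts]); print('n',len(W),'bbox',pts.min(0),pts.max(0))
print(cv2.minEnclosingCircle((W*1000).astype(np.float32)),cv2.fitEllipse((W*1000).astype(np.float32)))
print('post',wray((321,188),.072,P,R))
E
```

```text
[177 178 175] [166 167 150] [137 149 150]
n 160 bbox [295 158] [347 212]
((614.7766723632812, -0.32286950945854187), 31.13074493408203) ((614.690185546875, -0.7185025215148926), (56.44000244140625, 61.07213592529297), 3.416799545288086)
post [ 6.14630360e-01 -4.45799485e-04  7.20000000e-02]
```

Wrist says the spool is at (0.6145, -0.001) with a radius of about 30 mm. The top view says (0.611, -0.0025). That's agreement within calibration, so I descend at x=0.613, y=-0.001.

drive_tool(
  targets=[
    {"x":-0.03,"y":0,"z":0.3,"ax":0,"ay":0,"az":0,"gripper":-1},
    {"x":0,"y":0,"z":0.3,"ax":0,"ay":0,"az":0,"gripper":-1},
    {"x":0,"y":0,"z":0.3,"ax":0,"ay":0,"az":0,"gripper":-1},
    {"x":0,"y":0,"z":0.3,"ax":0,"ay":0,"az":0,"gripper":-1},
    {"x":0,"y":0,"z":0.25,"ax":0,"ay":0,"az":0,"gripper":-1},
    {"x":0,"y":0,"z":0.2,"ax":0,"ay":0,"az":0,"gripper":-1},
    {"x":0,"y":0,"z":0.09,"ax":0,"ay":0,"az":0,"gripper":-1},
    {"x":0,"y":0,"z":0,"ax":0,"ay":0,"az":0,"gripper":-1},
  ],
)

```text
time: 3.58
eef_pos: [0.6114, -0.0005, 0.0207]
orientation: [[-0.002, 1.0, -0.005], [1.0, 0.002, 0.001], [0.001, -0.005, -1.0]]
ft_force: [0.0, 0.1, -1.0]
gripper_width: 0.0869
```

drive_tool(
  newtons=15,
  targets=[
    {"x":0,"y":0,"z":0,"ax":0,"ay":0,"az":0,"gripper":1},
    {"x":0,"y":0,"z":0,"ax":0,"ay":0,"az":0,"gripper":1},
    {"x":0,"y":0,"z":0,"ax":0,"ay":0,"az":0,"gripper":1},
    {"x":0,"y":0,"z":0,"ax":0,"ay":0,"az":0,"gripper":1},
    {"x":0,"y":0,"z":0,"ax":0,"ay":0,"az":0,"gripper":1},
    {"x":0,"y":0,"z":0,"ax":0,"ay":0,"az":0,"gripper":1},
    {"x":0,"y":0,"z":0,"ax":0,"ay":0,"az":0,"gripper":1},
    {"x":0,"y":0,"z":0,"ax":0,"ay":0,"az":0,"gripper":1},
  ],
)

```text
time: 4.25
eef_pos: [0.6134, -0.0008, 0.0233]
orientation: [[-0.0, 1.0, 0.0], [1.0, 0.0, -0.0], [-0.0, 0.0, -1.0]]
ft_force: [0.5, -0.9, -0.3]
gripper_width: 0.0415
```

```bash
python3 - <<'E'
from h import *
o=arm.get_obs(); print(o['time'],np.round(o['eef_pos'],4),o['gripper_width'],np.round(o['ft_force'],2))
w=arm.camera('wrist'); save('wrist3',w)
s=arm.camera('scene'); cv2.imwrite('pics/scene3.png',cv2.resize(cv2.convertScaleAbs(s[130:270,180:400,::-1],alpha=1.5),None,fx=3.5,fy=3.5,interpolation=cv2.INTER_CUBIC))
print(arm.get_obs()['gripper_width'])
E
```

```text
4.25 [ 0.6134 -0.0008  0.0233] 0.04154896422857445 [ 0.48 -0.86 -0.29]
0.03399188584845396
```

View pics/wrist3.png

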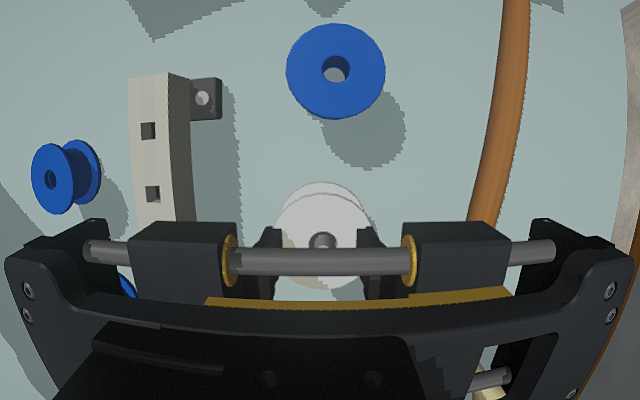

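View pics/scene3.png

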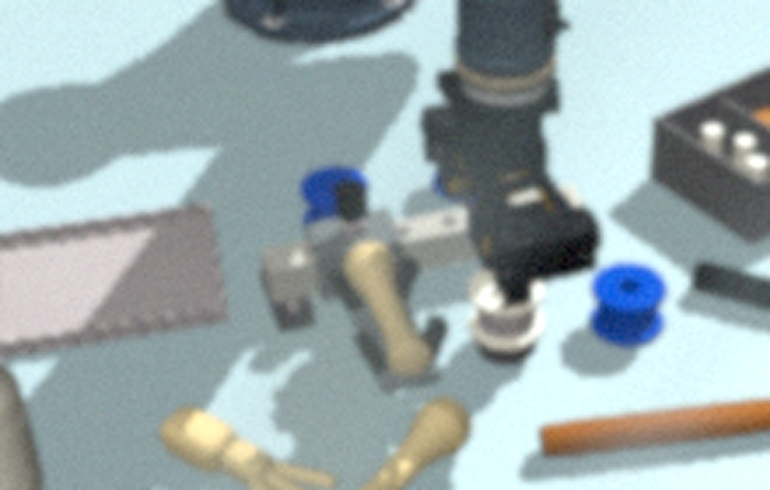

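```bash
python3 - <<'E'
from h import *
o=arm.get_obs(); print(o['time'],np.round(o['eef_pos'],4),o['gripper_width'],np.round(o['ft_force'],2))
for n,X in [('tcp',o['eef_pos']),('hold',o['eef_pos']+np.array([0,0,.0187])),('spooltop',(.6134,-.001,.06)),('spoolbot',(.6134,-.001,.02)),('ftip+x',(.643,-.001,.02)),('f+x60',(.643,-.001,.06))]:
    p=proj('scene',X); print(n,p,(p-[180,130])*3.5)
t=arm.camera('top'); cv2.imwrite('pics/top3.png',cv2.resize(cv2.convertScaleAbs(t[140:290,250:450,::-1],alpha=1.5),None,fx=4,fy=4,interpolation=cv2.INTER_CUBIC))
E
```

```text
4.35 [ 0.6133 -0.0008  0.0231] 0.03399188584845396 [-0.07  0.12  0.52]
tcp [323.63328143 221.66532348] [502.716485   320.82863217]
hold [323.62223117 216.44916333] [502.67780911 302.57207165]
spooltop [323.55713358 211.30266912] [502.44996752 284.55934193]
spoolbot [323.58204794 222.54760661] [502.5371678  323.91662313]
ftip+x [327.23969197 229.27502893] [515.33892191 347.46260127]
f+x60 [327.29098959 217.954032  ] [515.51846356 307.83911201]
```

View pics/top3.png

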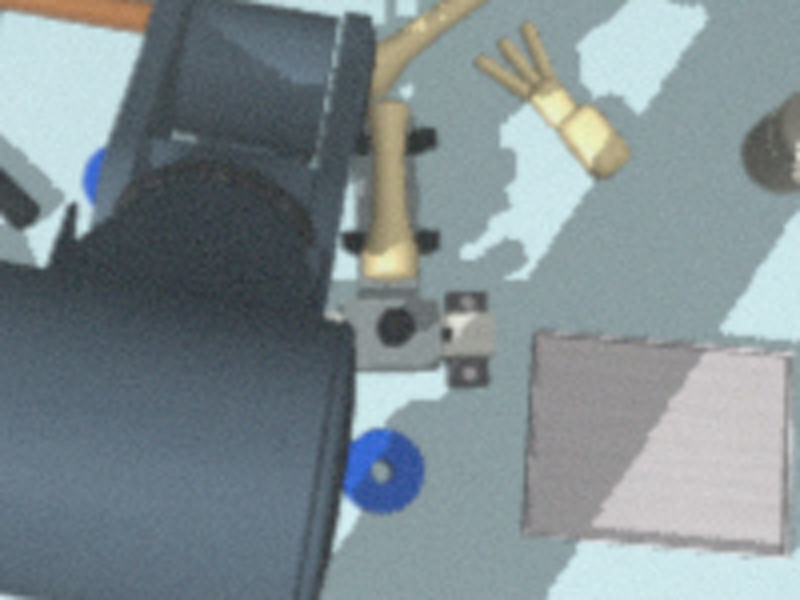

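```bash
python3 - <<'E'
from h import *
s=arm.camera('scene'); cv2.imwrite('pics/scene4.png',cv2.resize(cv2.convertScaleAbs(s[180:250,280:380,::-1],alpha=2),None,fx=8,fy=8,interpolation=cv2.INTER_CUBIC))
w=arm.camera('wrist'); cv2.imwrite('pics/wrist4.png',cv2.resize(w[160:310,200:450,::-1],None,fx=3.2,fy=3.2,interpolation=cv2.INTER_CUBIC))
o=arm.get_obs(); print(o['time'],o['gripper_width'],np.round(o['joint_pos'],3))
E
```

```text
4.5 0.02165075116994318 [-0.183  0.726  1.583  0.     0.833 -0.183]
```

View pics/scene4.png

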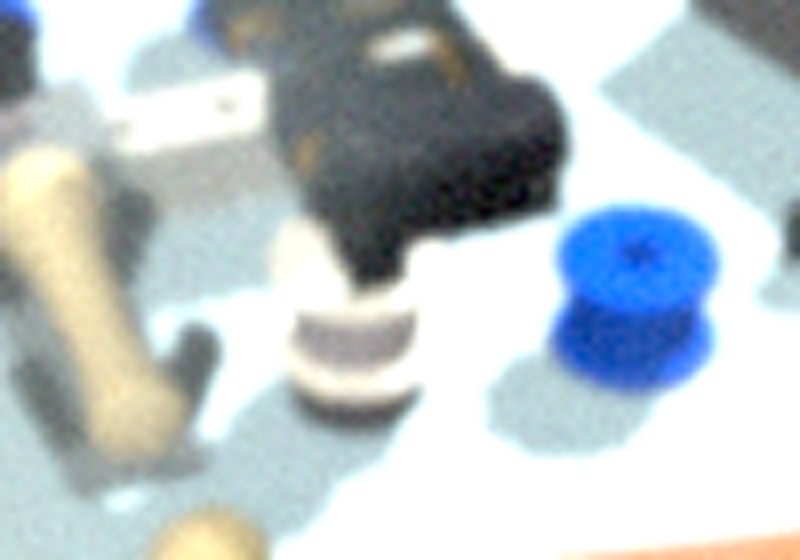

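View pics/wrist4.png

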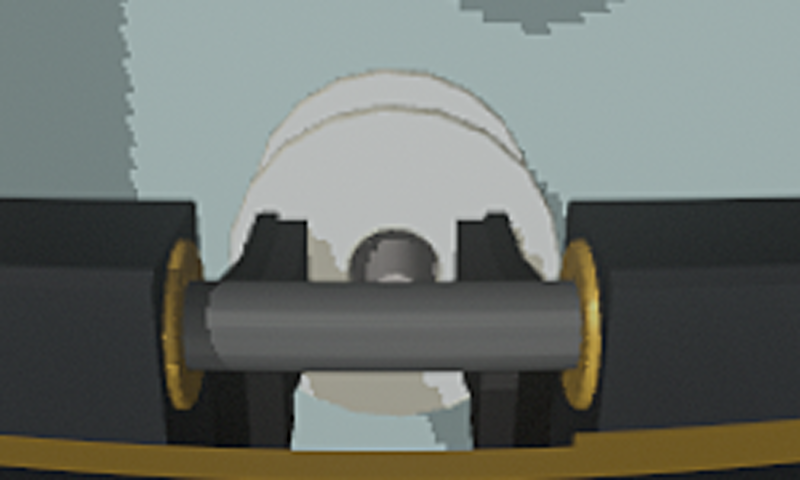

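The fingers aren't stopping at the 60 mm flanges, and the wrist view shows both tips over the flange top. I'll open again and check how low the fingertips really are.

drive_tool(
  targets=[
    {"x":0,"y":0,"z":0,"ax":0,"ay":0,"az":0,"gripper":-1},
    {"x":0,"y":0,"z":0,"ax":0,"ay":0,"az":0,"gripper":-1},
    {"x":0,"y":0,"z":0,"ax":0,"ay":0,"az":0,"gripper":-1},
    {"x":0,"y":0,"z":0,"ax":0,"ay":0,"az":0,"gripper":-1},
    {"x":0,"y":0,"z":0,"ax":0,"ay":0,"az":0,"gripper":-1},
    {"x":0,"y":0,"z":0,"ax":0,"ay":0,"az":0,"gripper":-1},
    {"x":0,"y":0,"z":0,"ax":0,"ay":0,"az":0,"gripper":-1},
    {"x":0,"y":0,"z":0,"ax":0,"ay":0,"az":0,"gripper":-1},
  ],
)

```text
time: 5.17
eef_pos: [0.6133, -0.0008, 0.0231]
orientation: [[-0.0, 1.0, 0.0], [1.0, 0.0, -0.0], [-0.0, 0.0, -1.0]]
ft_force: [-1.1, -0.3, -0.6]
gripper_width: 0.0671
```

```bash
python3 - <<'E'
from h import *
o=arm.get_obs(); print(o['time'],o['gripper_width'],np.round(o['ft_force'],2))
s=arm.camera('scene'); cv2.imwrite('pics/scene5.png',cv2.resize(cv2.convertScaleAbs(s[180:250,280:380,::-1],alpha=2),None,fx=8,fy=8,interpolation=cv2.INTER_CUBIC))
w=arm.camera('wrist'); cv2.imwrite('pics/wrist5.png',cv2.resize(w[160:310,200:450,::-1],None,fx=3.2,fy=3.2,interpolation=cv2.INTER_CUBIC))
E
```

```text
5.1667 0.06710044959369332 [-1.06 -0.31 -0.59]
```

View pics/scene5.png

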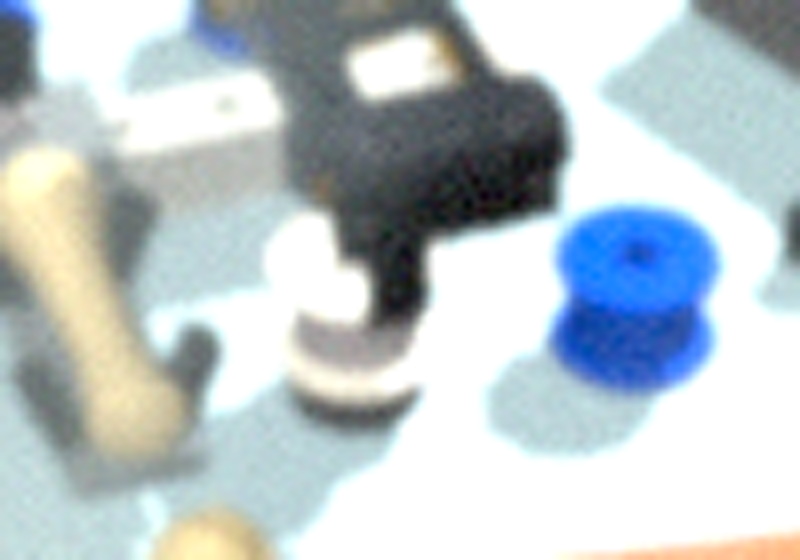

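View pics/wrist5.png

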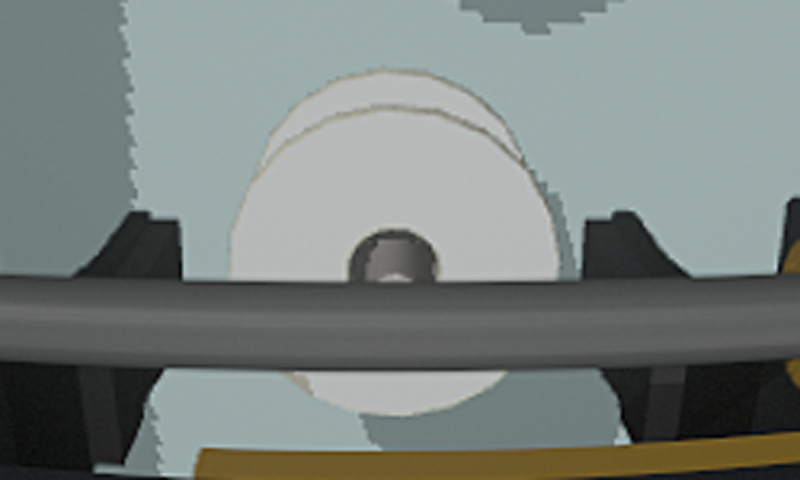

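```bash
python3 - <<'E'
from h import *
for x in (.647,.654,.66):
  for z in (.02,.035,.045,.055): print(x,z,proj('scene',(x,-.001,z)).round(1))
for X in [(.6134,-.001,.06),(.6434,-.001,.06),(.6434,-.001,.02)]: print(proj('scene',X).round(1))
m=arm.camera_model('wrist'); H=np.linalg.inv(np.array(m['hand_eye']))
def wp(X):
    c=H[:3,:3]@np.array(X)+H[:3,3]; th=np.arctan2(np.hypot(c[0],c[1]),c[2]); a=np.hypot(c[0],c[1]); return np.array([318.84+309.7*th*c[0]/a,200.49+309.7*th*c[1]/a])
for z in (0,-.01,-.02,-.03,-.04):
  print(z,[((wp((x,s*.0335,z))-[200,160])*3.2).round(0).tolist() for x in(.0095,-.0095) for s in(-1,1)])
E
```

```text
0.647 0.02 [327.7 230.2]
0.647 0.035 [327.8 226. ]
0.647 0.045 [327.8 223.2]
0.647 0.055 [327.8 220.3]
0.654 0.02 [328.6 231.8]
0.654 0.035 [328.7 227.6]
0.654 0.045 [328.7 224.8]
0.654 0.055 [328.7 221.9]
0.66 0.02 [329.4 233.3]
0.66 0.035 [329.4 229. ]
0.66 0.045 [329.5 226.2]
0.66 0.055 [329.5 223.3]
[323.6 211.3]
[327.3 218. ]
[327.3 229.4]
0 [[225.0, 155.0], [543.0, 155.0], [229.0, 240.0], [539.0, 240.0]]
-0.01 [[218.0, 169.0], [551.0, 169.0], [222.0, 257.0], [546.0, 257.0]]
-0.02 [[210.0, 183.0], [559.0, 184.0], [215.0, 275.0], [554.0, 275.0]]
-0.03 [[201.0, 200.0], [568.0, 200.0], [207.0, 295.0], [562.0, 295.0]]
-0.04 [[191.0, 218.0], [579.0, 218.0], [198.0, 318.0], [572.0, 318.0]]
```

Both views put the real fingertips about 38–40 mm short of the reported TCP: wrist fingertip pixels fit z=-0.04 in the tool frame, and the scene view gives tip z≈0.06. The camera poses themselves are consistent. I'll lower cautiously by that much, watching force.

drive_tool(
  targets=[
    {"x":0,"y":0,"z":0.0,"ax":0,"ay":0,"az":0,"gripper":-1},
    {"x":0,"y":0,"z":0,"ax":0,"ay":0,"az":0,"gripper":-1},
    {"x":0,"y":0,"z":0,"ax":0,"ay":0,"az":0,"gripper":-1},
    {"x":0,"y":0,"z":0.06,"ax":0,"ay":0,"az":0,"gripper":-1},
    {"x":0,"y":0,"z":0.07,"ax":0,"ay":0,"az":0,"gripper":-1},
    {"x":0,"y":0,"z":0.07,"ax":0,"ay":0,"az":0,"gripper":-1},
    {"x":0,"y":0,"z":0,"ax":0,"ay":0,"az":0,"gripper":-1},
  ],
)

```text
time: 5.85
eef_pos: [0.6118, -0.0006, 0.001]
orientation: [[-0.0, 1.0, -0.004], [1.0, 0.0, 0.001], [0.001, -0.004, -1.0]]
ft_force: [-0.2, 1.3, -0.5]
gripper_width: 0.0872
```

```bash
python3 - <<'E'
from h import *
o=arm.get_obs(); print(o['time'],o['gripper_width'],np.round(o['ft_force'],2))
s=arm.camera('scene'); cv2.imwrite('pics/scene6.png',cv2.resize(cv2.convertScaleAbs(s[180:250,280:380,::-1],alpha=2),None,fx=8,fy=8,interpolation=cv2.INTER_CUBIC))
w=arm.camera('wrist'); cv2.imwrite('pics/wrist6.png',cv2.resize(w[160:310,200:450,::-1],None,fx=3.2,fy=3.2,interpolation=cv2.INTER_CUBIC))
E
```

```text
5.85 0.08719558737857154 [-0.2   1.28 -0.48]
```

View pics/scene6.png

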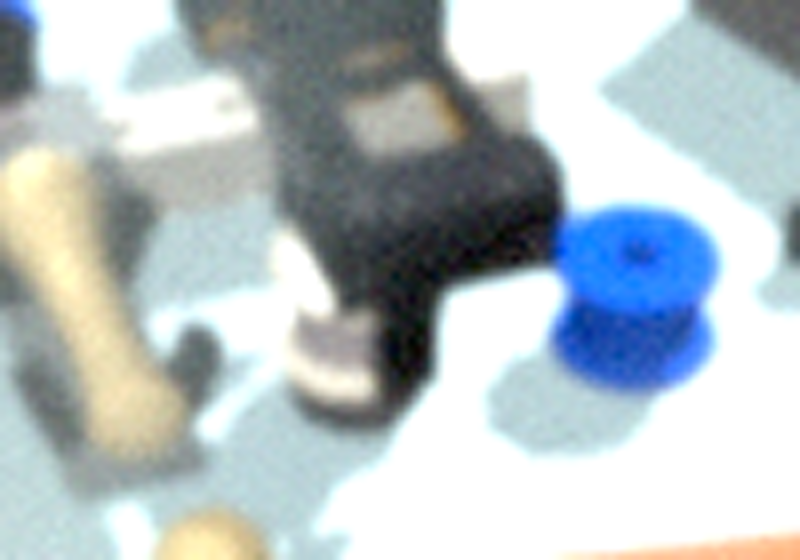

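View pics/wrist6.png

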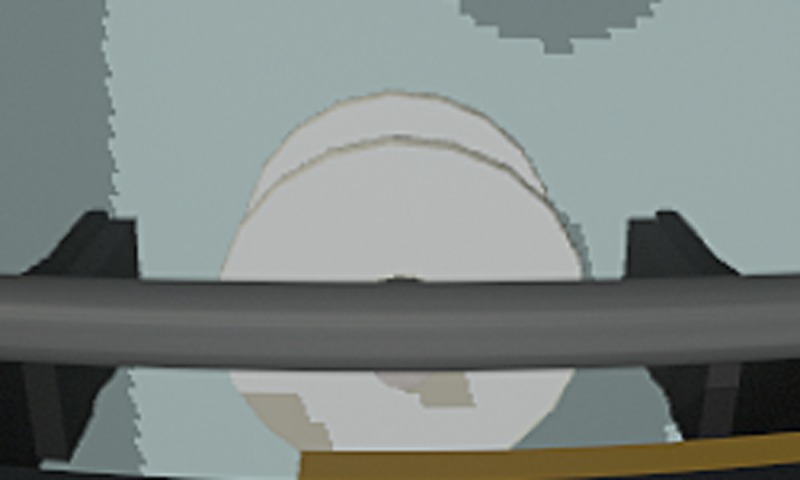

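drive_tool(
  newtons=20,
  targets=[
    {"x":0,"y":0,"z":0.06,"ax":0,"ay":0,"az":0,"gripper":-1},
    {"x":0,"y":0,"z":0.04,"ax":0,"ay":0,"az":0,"gripper":-1},
    {"x":0,"y":0,"z":0,"ax":0,"ay":0,"az":0,"gripper":1},
    {"x":0,"y":0,"z":0,"ax":0,"ay":0,"az":0,"gripper":1},
    {"x":0,"y":0,"z":0,"ax":0,"ay":0,"az":0,"gripper":1},
    {"x":0,"y":0,"z":0,"ax":0,"ay":0,"az":0,"gripper":1},
    {"x":0,"y":0,"z":0,"ax":0,"ay":0,"az":0,"gripper":1},
    {"x":0,"y":0,"z":0,"ax":0,"ay":0,"az":0,"gripper":1},
  ],
)

```text
time: 6.62
eef_pos: [0.6141, -0.0009, -0.0065]
orientation: [[-0.0, 1.0, 0.002], [1.0, 0.0, -0.0], [-0.0, 0.002, -1.0]]
ft_force: [0.3, 0.0, 0.8]
gripper_width: 0.058
```

drive_tool(
  newtons=20,
  targets=[
    {"x":0,"y":0,"z":0,"ax":0,"ay":0,"az":0,"gripper":1},
    {"x":0,"y":0,"z":0,"ax":0,"ay":0,"az":0,"gripper":1},
  ],
)

```text
time: 6.78
eef_pos: [0.6141, -0.0009, -0.0065]
orientation: [[-0.0, 1.0, 0.002], [1.0, 0.0, -0.0], [-0.0, 0.002, -1.0]]
ft_force: [0.9, 0.1, 1.3]
gripper_width: 0.0581
```

```bash
python3 - <<'E'
from h import *
w=arm.camera('wrist'); cv2.imwrite('pics/wrist7.png',cv2.resize(w[160:310,200:450,::-1],None,fx=3.2,fy=3.2,interpolation=cv2.INTER_CUBIC))
o=arm.get_obs(); print(o['time'],o['gripper_width'],np.round(o['eef_pos'],4),np.round(o['ft_force'],2))
E
```

```text
6.8333 0.05809797136009662 [ 0.614  -0.0009 -0.0065] [2.1  0.75 1.78]
```

View pics/wrist7.png

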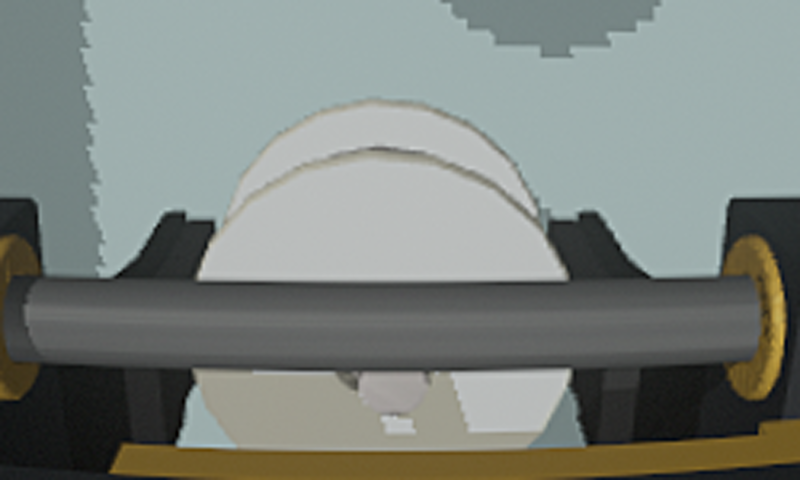

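Gripped: 58 mm opening on the flange. Lifting straight up.

drive_tool(
  targets=[
    {"x":0,"y":0,"z":-0.05,"ax":0,"ay":0,"az":0,"gripper":1},
    {"x":0,"y":0,"z":-0.15,"ax":0,"ay":0,"az":0,"gripper":1},
    {"x":0,"y":0,"z":-0.15,"ax":0,"ay":0,"az":0,"gripper":1},
    {"x":0,"y":0,"z":-0.15,"ax":0,"ay":0,"az":0,"gripper":1},
    {"x":0,"y":0,"z":-0.2,"ax":0,"ay":0,"az":0,"gripper":1},
    {"x":0,"y":0,"z":-0.2,"ax":0,"ay":0,"az":0,"gripper":1},
    {"x":0,"y":0,"z":-0.2,"ax":0,"ay":0,"az":0,"gripper":1},
    {"x":0,"y":0,"z":-0.1,"ax":0,"ay":0,"az":0,"gripper":1},
  ],
)

```text
time: 7.5
eef_pos: [0.6137, -0.0009, 0.1152]
orientation: [[-0.0, 1.0, 0.002], [1.0, 0.0, -0.0], [-0.0, 0.002, -1.0]]
ft_force: [0.7, 0.1, -1.4]
gripper_width: 0.0581
```

```bash
python3 - <<'E'
from h import *
o=arm.get_obs(); print(o['time'],o['gripper_width'],np.round(o['eef_pos'],4),np.round(o['ft_force'],2))
w=arm.camera('wrist'); save('wrist8',w)
s=arm.camera('scene'); cv2.imwrite('pics/scene8.png',cv2.resize(cv2.convertScaleAbs(s[150:250,260:380,::-1],alpha=2),None,fx=6,fy=6,interpolation=cv2.INTER_CUBIC))
E
```

```text
7.5 0.05810674385659356 [ 0.6137 -0.0009  0.1152] [ 0.68  0.06 -1.36]
```

View pics/wrist8.png

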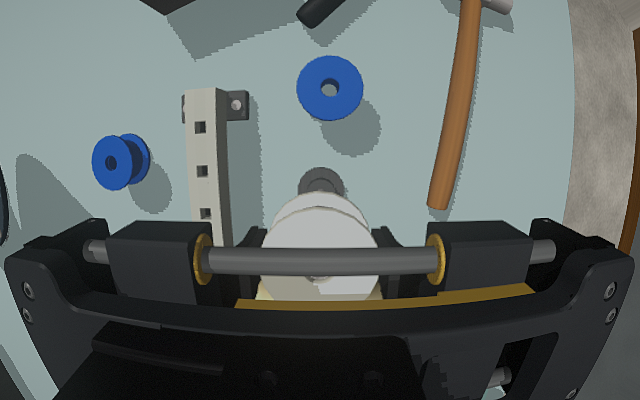

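View pics/scene8.png

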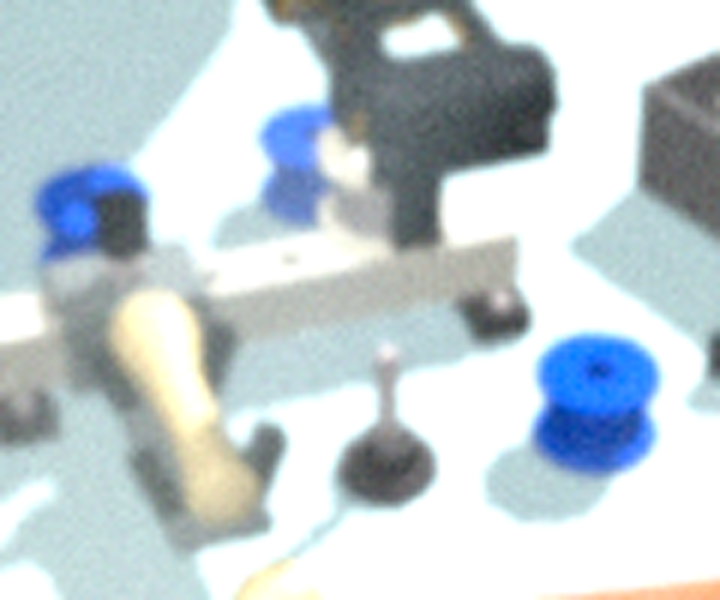

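The spool is clear of the post, with its underside near 0.142 m. I'll traverse to the tray centre.

drive_tool(
  targets=[
    {"x":-0.2,"y":-0.12,"z":0,"ax":0,"ay":0,"az":0,"gripper":1},
    {"x":-0.29,"y":-0.18,"z":0,"ax":0,"ay":0,"az":0,"gripper":1},
    {"x":-0.29,"y":-0.18,"z":0,"ax":0,"ay":0,"az":0,"gripper":1},
    {"x":-0.29,"y":-0.18,"z":0,"ax":0,"ay":0,"az":0,"gripper":1},
    {"x":-0.29,"y":-0.18,"z":0,"ax":0,"ay":0,"az":0,"gripper":1},
    {"x":-0.29,"y":-0.18,"z":0,"ax":0,"ay":0,"az":0,"gripper":1},
    {"x":-0.29,"y":-0.18,"z":0,"ax":0,"ay":0,"az":0,"gripper":1},
    {"x":-0.29,"y":-0.18,"z":0,"ax":0,"ay":0,"az":0,"gripper":1},
  ],
)

```text
time: 8.27
eef_pos: [0.4731, -0.2241, 0.1115]
orientation: [[-0.0, 1.0, -0.003], [1.0, 0.0, 0.002], [0.002, -0.003, -1.0]]
ft_force: [0.1, 0.0, -2.1]
gripper_width: 0.0578
```

drive_tool(
  targets=[
    {"x":-0.29,"y":-0.18,"z":0,"ax":0,"ay":0,"az":0,"gripper":1},
    {"x":-0.29,"y":-0.18,"z":0,"ax":0,"ay":0,"az":0,"gripper":1},
    {"x":-0.09,"y":-0.08,"z":0,"ax":0,"ay":0,"az":0,"gripper":1},
    {"x":0,"y":0,"z":0.15,"ax":0,"ay":0,"az":0,"gripper":1},
    {"x":0,"y":0,"z":0.3,"ax":0,"ay":0,"az":0,"gripper":1},
    {"x":0,"y":0,"z":0.3,"ax":0,"ay":0,"az":0,"gripper":1},
    {"x":0,"y":0,"z":0.15,"ax":0,"ay":0,"az":0,"gripper":1},
    {"x":0,"y":0,"z":0,"ax":0,"ay":0,"az":0,"gripper":1},
  ],
)

```text
time: 8.93
eef_pos: [0.4284, -0.2876, 0.019]
orientation: [[0.0, 1.0, -0.007], [1.0, -0.0, 0.007], [0.007, -0.007, -1.0]]
ft_force: [-0.7, 0.2, -2.2]
gripper_width: 0.0579
```

```bash
python3 - <<'E'
from h import *
o=arm.get_obs(); print(o['time'],o['gripper_width'],np.round(o['eef_pos'],4),np.round(o['ft_force'],2),np.round(o['joint_pos'],2))
w=arm.camera('wrist'); save('wrist9',w)
s=arm.camera('scene'); cv2.imwrite('pics/scene9.png',cv2.resize(cv2.convertScaleAbs(s[130:250,150:310,::-1],alpha=2),None,fx=5,fy=5,interpolation=cv2.INTER_CUBIC))
E
```

```text
8.9333 0.0579236852125858 [ 0.4284 -0.2876  0.019 ] [-0.7   0.17 -2.2 ] [-0.81  0.65  1.83  0.    0.67 -0.81]
```

View pics/wrist9.png

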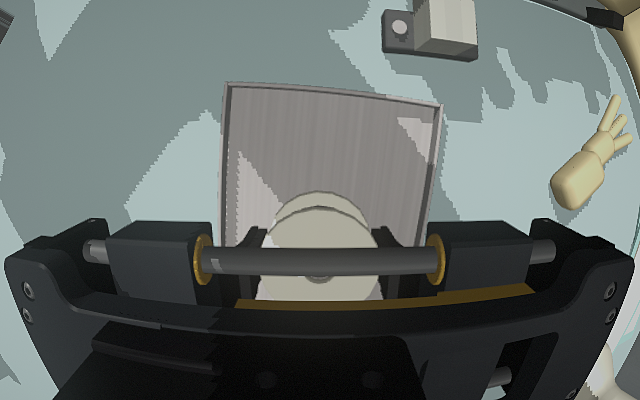

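View pics/scene9.png

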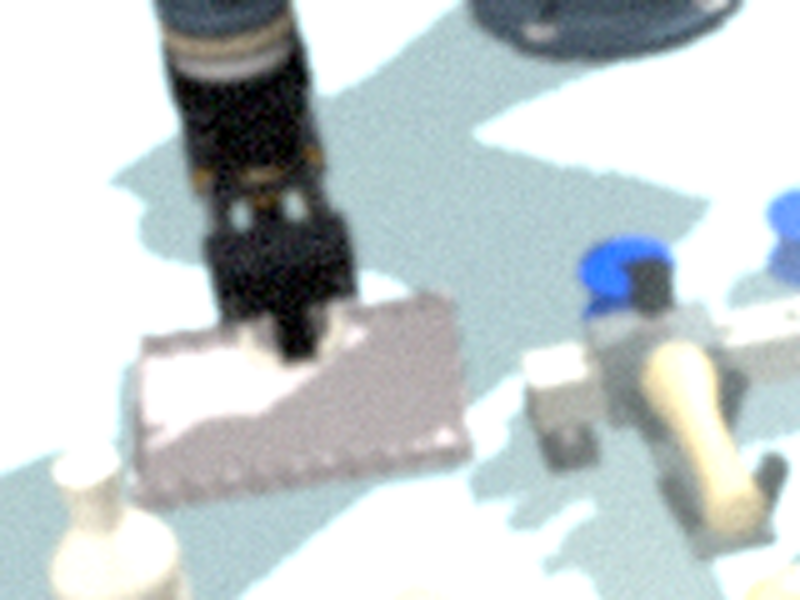

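drive_tool(
  targets=[
    {"x":0,"y":0,"z":0.15,"ax":0,"ay":0,"az":0,"gripper":1},
    {"x":0,"y":0,"z":0.15,"ax":0,"ay":0,"az":0,"gripper":1},
    {"x":0,"y":0,"z":0.1,"ax":0,"ay":0,"az":0,"gripper":1},
    {"x":0,"y":0,"z":0.04,"ax":0,"ay":0,"az":0,"gripper":1},
    {"x":0,"y":0,"z":0,"ax":0,"ay":0,"az":0,"gripper":1},
    {"x":0,"y":0,"z":0,"ax":0,"ay":0,"az":0,"gripper":1},
  ],
)

```text
time: 9.53
eef_pos: [0.4317, -0.2911, -0.0204]
orientation: [[-0.0, 1.0, 0.001], [1.0, 0.0, -0.001], [-0.001, 0.001, -1.0]]
ft_force: [0.6, 0.4, -1.4]
gripper_width: 0.0581
```

```bash
python3 - <<'E'
from h import *
import numpy as np
P=np.array([.4284,-.2876,.0225]);R=np.array([[0,1,-.007],[1,0,.007],[.007,-.007,-1.]])
print(wray((225,83),.016,P,R),wray((442,104),.016,P,R))
o=arm.get_obs(); print(np.round(o['eef_pos'],4),np.round(o['ft_force'],2))
E
```

```text
[ 0.36376406 -0.19208554  0.016     ] [ 0.51273786 -0.20518829  0.016     ]
[ 0.4317 -0.2911 -0.0204] [ 0.61  0.44 -1.38]
```

drive_tool(
  targets=[
    {"x":0,"y":0,"z":0.02,"ax":0,"ay":0,"az":0,"gripper":1},
    {"x":0,"y":0,"z":0.01,"ax":0,"ay":0,"az":0,"gripper":1},
    {"x":0,"y":0,"z":0,"ax":0,"ay":0,"az":0,"gripper":1},
    {"x":0,"y":0,"z":0,"ax":0,"ay":0,"az":0,"gripper":1},
  ],
)

```text
time: 9.87
eef_pos: [0.4318, -0.2913, -0.0235]
orientation: [[-0.0, 1.0, 0.001], [1.0, 0.0, -0.001], [-0.001, 0.001, -1.0]]
ft_force: [0.4, -0.2, 1.0]
gripper_width: 0.0583
```

Force went from -1.4 to +1.0 N, so the spool is on the floor. Opening to about 70 mm.

drive_tool(
  targets=[
    {"x":0,"y":0,"z":0,"ax":0,"ay":0,"az":0,"gripper":-0.6},
    {"x":0,"y":0,"z":0,"ax":0,"ay":0,"az":0,"gripper":-0.6},
    {"x":0,"y":0,"z":0,"ax":0,"ay":0,"az":0,"gripper":-0.7},
    {"x":0,"y":0,"z":0,"ax":0,"ay":0,"az":0,"gripper":-0.7},
    {"x":0,"y":0,"z":0,"ax":0,"ay":0,"az":0,"gripper":-0.7},
  ],
)

```text
time: 10.28
eef_pos: [0.4313, -0.2908, -0.0239]
orientation: [[-0.0, 1.0, -0.0], [1.0, 0.0, 0.0], [0.0, -0.0, -1.0]]
ft_force: [-0.0, 1.3, -0.5]
gripper_width: 0.0729
```

drive_tool(
  targets=[
    {"x":0,"y":0,"z":-0.1,"ax":0,"ay":0,"az":0,"gripper":-0.7},
    {"x":0,"y":0,"z":-0.2,"ax":0,"ay":0,"az":0,"gripper":-0.7},
    {"x":0,"y":0,"z":-0.3,"ax":0,"ay":0,"az":0,"gripper":-0.7},
    {"x":0,"y":0,"z":-0.3,"ax":0,"ay":0,"az":0,"gripper":-0.7},
    {"x":0,"y":0,"z":-0.3,"ax":0,"ay":0,"az":0,"gripper":-0.7},
    {"x":0,"y":0,"z":-0.3,"ax":0,"ay":0,"az":0,"gripper":-0.7},
    {"x":0,"y":0,"z":0,"ax":0,"ay":0,"az":0,"gripper":-0.7},
  ],
)

```text
time: 10.87
eef_pos: [0.4343, -0.2937, 0.1322]
orientation: [[-0.0, 1.0, 0.008], [1.0, 0.0, -0.009], [-0.009, 0.008, -1.0]]
ft_force: [0.7, -0.7, -0.3]
gripper_width: 0.0742
```

```bash
python3 - <<'E'
from h import *
o=arm.get_obs(); print(o['time'],o['gripper_width'],np.round(o['eef_pos'],4),np.round(o['ft_force'],2),np.round(o['joint_pos'],2))
w=arm.camera('wrist'); save('wrist10',w)
s=arm.camera('scene'); cv2.imwrite('pics/scene10.png',cv2.resize(cv2.convertScaleAbs(s[130:250,150:310,::-1],alpha=2),None,fx=5,fy=5,interpolation=cv2.INTER_CUBIC))
E
```

```text
10.8667 0.07424363013533977 [ 0.4343 -0.2937  0.1322] [ 0.74 -0.74 -0.27] [-0.81  0.46  1.75  0.    0.92 -0.81]
```

View pics/wrist10.png

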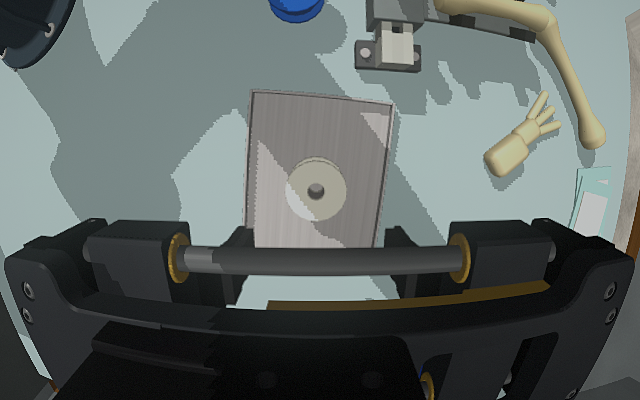

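View pics/scene10.png

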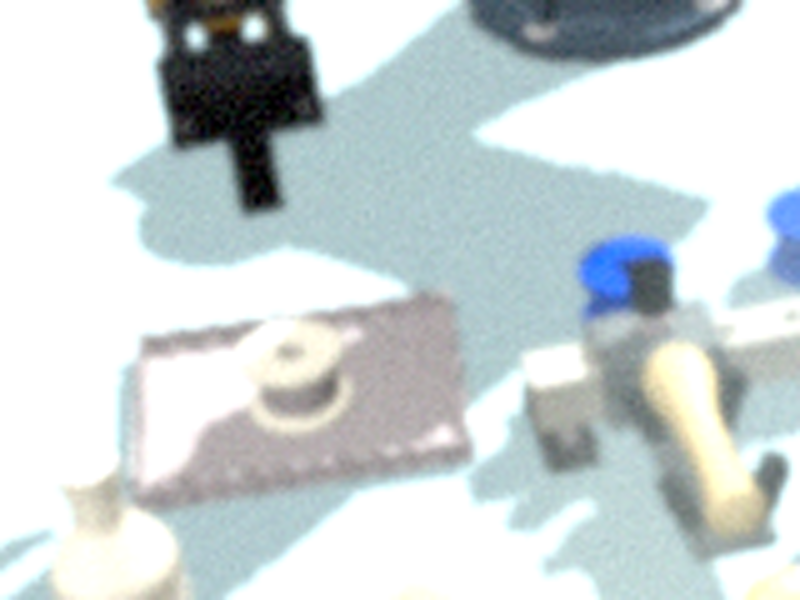

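The spool stands upright, centred in the tray, and released. Next I'll compute the tip offset from this view and move over the knob, turning the jaw to world y.

```bash
python3 - <<'E'
from h import *
print('tip px',202.4-.3,171.6-.3)
for x in (.472,.485):
  for z in (.15,.16,.165,.17,.175,.18): print(x,z,proj('scene',(x,-.2937,z)).round(1))
P=np.array([.4343,-.2937,.1322]);R=np.array([[0,1,.008],[1,0,-.009],[-.009,.008,-1]])
print('spool',wray((317,191),.043,P,R))
E
```

```text
tip px 202.1 171.29999999999998
0.472 0.15 [202.1 176.7]
0.472 0.16 [201.4 173.6]
0.472 0.165 [201.1 172.1]
0.472 0.17 [200.8 170.5]
0.472 0.175 [200.4 168.9]
0.472 0.18 [200.1 167.3]
0.485 0.15 [202.7 179.4]
0.485 0.16 [202.  176.3]
0.485 0.165 [201.7 174.7]
0.485 0.17 [201.4 173.1]
0.485 0.175 [201.1 171.5]
0.485 0.18 [200.7 169.9]
spool [ 0.43249447 -0.29259241  0.043     ]
```

drive_tool(
  targets=[
    {"x":0.33,"y":0.12,"z":0,"ax":0,"ay":0,"az":0,"gripper":-0.7},
    {"x":0.33,"y":0.12,"z":0,"ax":0,"ay":0,"az":0,"gripper":-0.7},
    {"x":0.33,"y":0.12,"z":0,"ax":0,"ay":0,"az":0,"gripper":-0.7},
    {"x":0.33,"y":0.12,"z":0,"ax":0,"ay":0,"az":0,"gripper":-0.7},
    {"x":0.33,"y":0.12,"z":0,"ax":0,"ay":0,"az":0,"gripper":-0.7},
    {"x":0.31,"y":0.13,"z":0,"ax":0,"ay":0,"az":0,"gripper":-0.7},
    {"x":0,"y":0,"z":-0.1,"ax":0,"ay":0,"az":0.0192,"gripper":-0.7},
    {"x":0,"y":0,"z":0,"ax":0,"ay":0,"az":0.0192,"gripper":-0.7},
  ],
)

```text
time: 11.63
eef_pos: [0.5041, -0.0922, 0.1355]
orientation: [[0.24, 0.971, -0.002], [0.971, -0.24, 0.001], [0.0, -0.002, -1.0]]
ft_force: [1.9, -0.7, 0.4]
gripper_width: 0.0739
```

drive_tool(
  targets=[
    {"x":0,"y":0,"z":0,"ax":0,"ay":0,"az":0.0192,"gripper":-0.7},
    {"x":0,"y":0,"z":0,"ax":0,"ay":0,"az":0.0192,"gripper":-0.7},
    {"x":0,"y":0,"z":0,"ax":0,"ay":0,"az":0.0192,"gripper":-0.7},
    {"x":0,"y":0,"z":0,"ax":0,"ay":0,"az":0.0192,"gripper":-0.7},
    {"x":0,"y":0,"z":0,"ax":0,"ay":0,"az":0.0192,"gripper":-0.7},
    {"x":0,"y":0,"z":0,"ax":0,"ay":0,"az":0.0192,"gripper":-0.7},
    {"x":0,"y":0,"z":0,"ax":0,"ay":0,"az":0.0192,"gripper":-0.7},
    {"x":0,"y":0,"z":0,"ax":0,"ay":0,"az":0.0192,"gripper":-0.7},
  ],
)

```text
time: 12.3
eef_pos: [0.5028, -0.0942, 0.1344]
orientation: [[0.936, 0.351, -0.004], [0.351, -0.936, 0.002], [-0.003, -0.003, -1.0]]
ft_force: [0.3, -0.5, 0.3]
gripper_width: 0.0739
```

drive_tool(
  targets=[
    {"x":0,"y":0,"z":0,"ax":0,"ay":0,"az":0.0192,"gripper":-0.7},
    {"x":0,"y":0,"z":0,"ax":0,"ay":0,"az":0.0192,"gripper":-0.7},
    {"x":0,"y":0,"z":0,"ax":0,"ay":0,"az":0.0196,"gripper":-0.7},
    {"x":0,"y":0,"z":0,"ax":0,"ay":0,"az":0,"gripper":-0.7},
    {"x":0,"y":0,"z":0,"ax":0,"ay":0,"az":0,"gripper":-0.7},
  ],
)

```text
time: 12.72
eef_pos: [0.5032, -0.0944, 0.1349]
orientation: [[1.0, 0.003, -0.003], [0.003, -1.0, 0.001], [-0.003, -0.001, -1.0]]
ft_force: [-0.3, 0.6, 0.1]
gripper_width: 0.0741
```

```bash
python3 - <<'E'
from h import *
o=arm.get_obs(); print(o['time'],o['gripper_width'],np.round(o['eef_pos'],4),np.round(o['orientation'],4).tolist(),np.round(o['joint_pos'],2))
w=arm.camera('wrist'); save('wrist11',w)
s=arm.camera('scene'); cv2.imwrite('pics/scene11.png',cv2.resize(cv2.convertScaleAbs(s[130:250,210:370,::-1],alpha=2),None,fx=5,fy=5,interpolation=cv2.INTER_CUBIC))
E
```

```text
12.7167 0.07412478776030887 [ 0.5032 -0.0944  0.1349] [[1.0, 0.0032, -0.0029], [0.0032, -1.0, 0.0012], [-0.0029, -0.0012, -1.0]] [-0.4   0.45  1.76  0.    0.93  1.16]
```

View pics/wrist11.png

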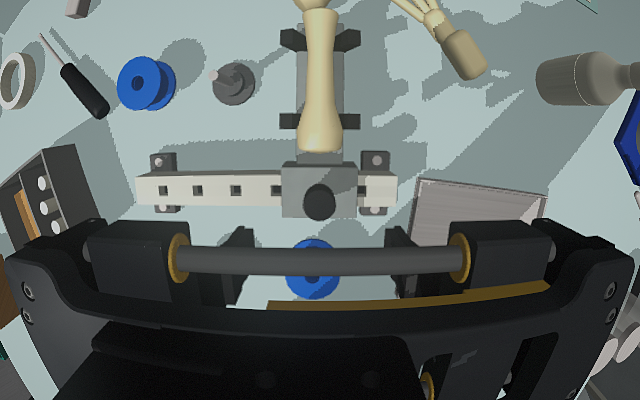

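View pics/scene11.png

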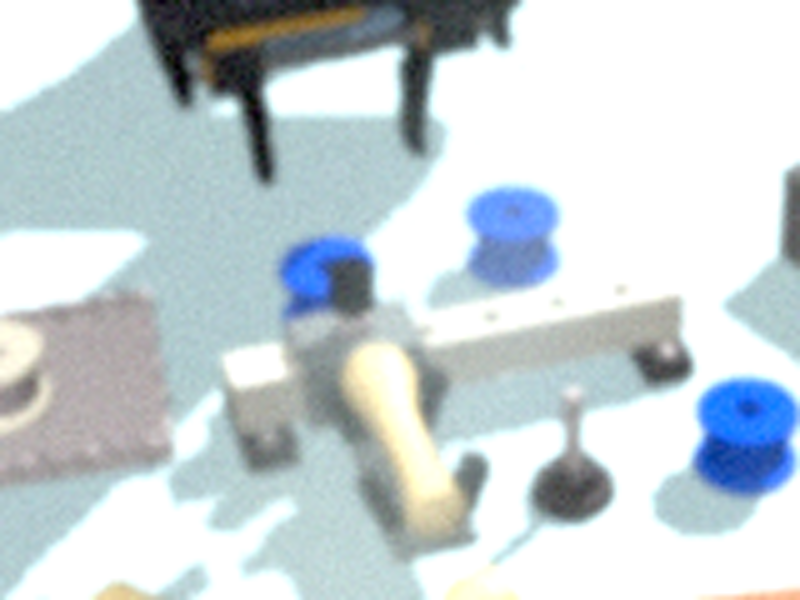

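```bash
python3 - <<'E'
from h import *
o=arm.get_obs();P=np.array(o['eef_pos']);R=np.array(o['orientation'])
for y in(-.136,-.052):
  for z in(.165,.17,.175,.18): print(y,z,proj('scene',(.503,y,z)).round(1))
im=cv2.imread('pics/wrist11.png')
c,s=mask_cent(im,(296,175,345,225),lambda c:c.max(2)<60); print(c,s)
for z in (.0775,.091,.1045): print(z,wray(c,z,P,R).round(4))
cv2.imwrite('pics/k.png',cv2.resize(im[140:240,260:380],None,fx=6,fy=6,interpolation=cv2.INTER_CUBIC))
E
```

```text
-0.136 0.165 [262.1 167. ]
-0.136 0.17 [261.9 165.4]
-0.136 0.175 [261.7 163.8]
-0.136 0.18 [261.6 162.2]
-0.052 0.165 [292.2 161.2]
-0.052 0.17 [292.2 159.6]
-0.052 0.175 [292.1 158. ]
-0.052 0.18 [292.  156.5]
[319.16666667 202.04966887] [  8   9  32  36 906]
0.0775 [ 0.5029 -0.0959  0.0775]
0.091 [ 0.5064 -0.0958  0.091 ]
0.1045 [ 0.5099 -0.0958  0.1045]
```

View pics/k.png

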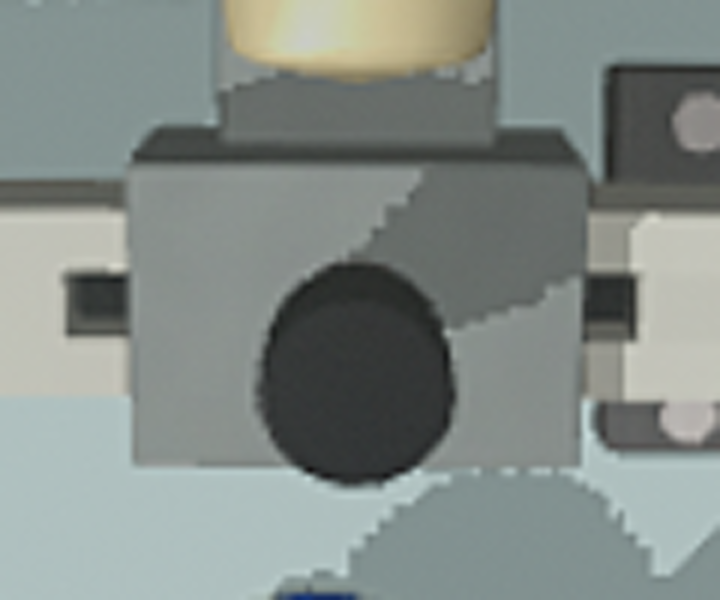

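drive_tool(
  targets=[
    {"x":0.03,"y":0.01,"z":0.2,"ax":0,"ay":0,"az":0,"gripper":-0.5},
    {"x":0,"y":0,"z":0.25,"ax":0,"ay":0,"az":0,"gripper":-0.5},
    {"x":0,"y":0,"z":0.2,"ax":0,"ay":0,"az":0,"gripper":-0.5},
    {"x":0,"y":0,"z":0.15,"ax":0,"ay":0,"az":0,"gripper":-0.5},
    {"x":0,"y":0,"z":0.1,"ax":0,"ay":0,"az":0,"gripper":-0.5},
    {"x":0,"y":0,"z":0.06,"ax":0,"ay":0,"az":0,"gripper":-0.5},
    {"x":0,"y":0,"z":0,"ax":0,"ay":0,"az":0,"gripper":-0.5},
    {"x":0,"y":0,"z":0,"ax":0,"ay":0,"az":0,"gripper":-0.5},
  ],
)

```text
time: 13.48
eef_pos: [0.5076, -0.0959, 0.0402]
orientation: [[1.0, 0.001, 0.0], [0.001, -1.0, -0.0], [0.0, 0.0, -1.0]]
ft_force: [-0.2, -0.5, -1.0]
gripper_width: 0.0653
```

```bash
python3 - <<'E'
from h import *
o=arm.get_obs(); print(o['time'],o['gripper_width'],np.round(o['eef_pos'],4),np.round(o['ft_force'],2))
w=arm.camera('wrist'); cv2.imwrite('pics/wrist12.png',cv2.resize(w[160:310,200:450,::-1],None,fx=3.2,fy=3.2,interpolation=cv2.INTER_CUBIC))
s=arm.camera('scene'); cv2.imwrite('pics/scene12.png',cv2.resize(cv2.convertScaleAbs(s[150:240,230:350,::-1],alpha=2),None,fx=6.5,fy=6.5,interpolation=cv2.INTER_CUBIC))
E
```

```text
13.4833 0.06527086530525131 [ 0.5076 -0.0959  0.0402] [-0.24 -0.46 -1.01]
```

View pics/wrist12.png

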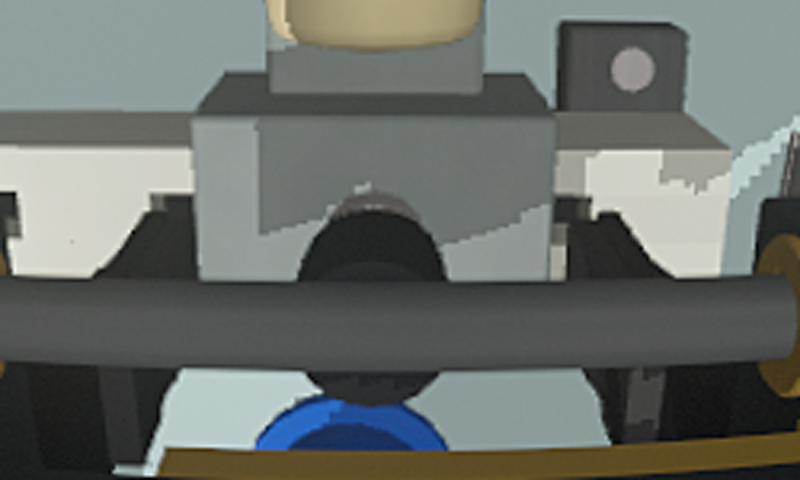

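View pics/scene12.png

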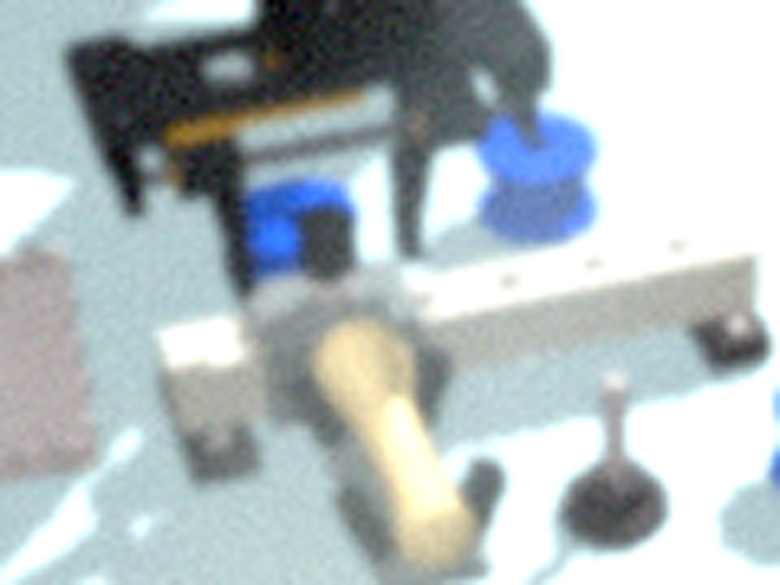

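Fingers straddle the knob evenly, with tips near the knob's lower edge. Closing.

drive_tool(
  newtons=40,
  targets=[
    {"x":0,"y":0,"z":0,"ax":0,"ay":0,"az":0,"gripper":1},
    {"x":0,"y":0,"z":0,"ax":0,"ay":0,"az":0,"gripper":1},
    {"x":0,"y":0,"z":0,"ax":0,"ay":0,"az":0,"gripper":1},
    {"x":0,"y":0,"z":0,"ax":0,"ay":0,"az":0,"gripper":1},
    {"x":0,"y":0,"z":0,"ax":0,"ay":0,"az":0,"gripper":1},
    {"x":0,"y":0,"z":0,"ax":0,"ay":0,"az":0,"gripper":1},
    {"x":0,"y":0,"z":0,"ax":0,"ay":0,"az":0,"gripper":1},
    {"x":0,"y":0,"z":0,"ax":0,"ay":0,"az":0,"gripper":1},
  ],
)

```text
time: 14.25
eef_pos: [0.5073, -0.0954, 0.04]
orientation: [[1.0, -0.0, -0.0], [-0.0, -1.0, 0.001], [-0.0, -0.001, -1.0]]
ft_force: [0.3, 1.8, -0.2]
gripper_width: 0.0246
```

drive_tool(
  targets=[
    {"x":0,"y":0,"z":0,"ax":0,"ay":0,"az":0,"gripper":1},
    {"x":0,"y":0,"z":0,"ax":0,"ay":0,"az":0,"gripper":1},
  ],
)

```text
time: 14.42
eef_pos: [0.5072, -0.0954, 0.04]
orientation: [[1.0, -0.0, -0.0], [-0.0, -1.0, 0.001], [-0.0, -0.001, -1.0]]
ft_force: [1.0, 2.0, -0.3]
gripper_width: 0.0249
```

```bash
python3 - <<'E'
from h import *
o=arm.get_obs(); print(o['time'],o['gripper_width'],np.round(o['eef_pos'],4),np.round(o['ft_force'],2),np.round(o['moment'],2))
E
```

```text
14.4167 0.024934732685442027 [ 0.5072 -0.0954  0.04  ] [ 1.    1.98 -0.34] [ 0.36  0.08 -0.06]
```

drive_tool(
  targets=[
    {"x":0,"y":0,"z":-0.04,"ax":0,"ay":0,"az":0,"gripper":1},
    {"x":0,"y":0,"z":-0.04,"ax":0,"ay":0,"az":0,"gripper":1},
    {"x":0,"y":0,"z":-0.04,"ax":0,"ay":0,"az":0,"gripper":1},
    {"x":0,"y":0,"z":0,"ax":0,"ay":0,"az":0,"gripper":1},
    {"x":0,"y":0,"z":0,"ax":0,"ay":0,"az":0,"gripper":1},
  ],
)

```text
time: 14.83
eef_pos: [0.5072, -0.0955, 0.0517]
orientation: [[1.0, -0.0, -0.0], [-0.0, -1.0, 0.001], [-0.0, -0.001, -1.0]]
ft_force: [2.2, 3.3, -9.2]
gripper_width: 0.0251
```

```bash
python3 - <<'E'
from h import *
o=arm.get_obs(); print(o['time'],o['gripper_width'],np.round(o['eef_pos'],4),np.round(o['ft_force'],2),np.round(o['moment'],2))
w=arm.camera('wrist'); cv2.imwrite('pics/wrist13.png',cv2.resize(w[130:310,200:450,::-1],None,fx=3.2,fy=3.2,interpolation=cv2.INTER_CUBIC))
E
```

```text
14.8333 0.025063819531021953 [ 0.5072 -0.0955  0.0517] [ 2.18  3.31 -9.21] [ 0.47 -0.27 -0.06]
```

View pics/wrist13.png

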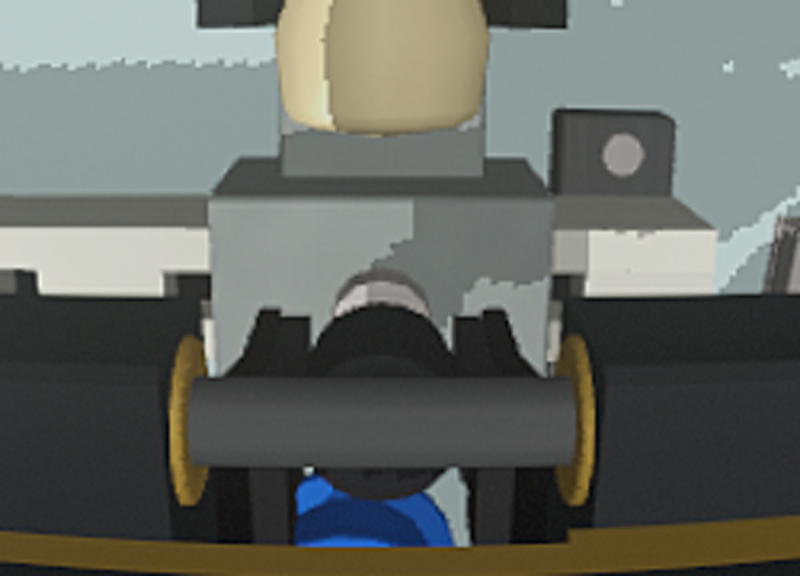

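Pull-up force of 9 N matches 800 N/m × 11.5 mm, so the plunger is at about 0.0175 and clear. Sliding 40 mm towards +y.

drive_tool(
  targets=[
    {"x":0,"y":-0.03,"z":0,"ax":0,"ay":0,"az":0,"gripper":1},
    {"x":0,"y":-0.06,"z":0,"ax":0,"ay":0,"az":0,"gripper":1},
    {"x":0,"y":-0.08,"z":0,"ax":0,"ay":0,"az":0,"gripper":1},
    {"x":0,"y":-0.08,"z":0,"ax":0,"ay":0,"az":0,"gripper":1},
    {"x":0,"y":-0.07,"z":0,"ax":0,"ay":0,"az":0,"gripper":1},
    {"x":0,"y":-0.05,"z":0,"ax":0,"ay":0,"az":0,"gripper":1},
    {"x":0,"y":-0.03,"z":0,"ax":0,"ay":0,"az":0,"gripper":1},
    {"x":0,"y":0,"z":0,"ax":0,"ay":0,"az":0,"gripper":1},
  ],
)

```text
time: 15.55
eef_pos: [0.5074, -0.0546, 0.0521]
orientation: [[1.0, 0.001, 0.0], [0.001, -1.0, 0.001], [0.0, -0.001, -1.0]]
ft_force: [1.6, 1.3, -9.6]
gripper_width: 0.0247
```

```bash
python3 - <<'E'
from h import *
o=arm.get_obs(); print(o['time'],o['gripper_width'],np.round(o['eef_pos'],4),np.round(o['ft_force'],2),np.round(o['moment'],2))
w=arm.camera('wrist'); cv2.imwrite('pics/wrist14.png',cv2.resize(w[130:310,200:450,::-1],None,fx=3.2,fy=3.2,interpolation=cv2.INTER_CUBIC))
E
```

```text
15.55 0.024738720910769296 [ 0.5074 -0.0546  0.0521] [ 1.57  1.25 -9.59] [-0.04 -0.2  -0.08]
```

View pics/wrist14.png

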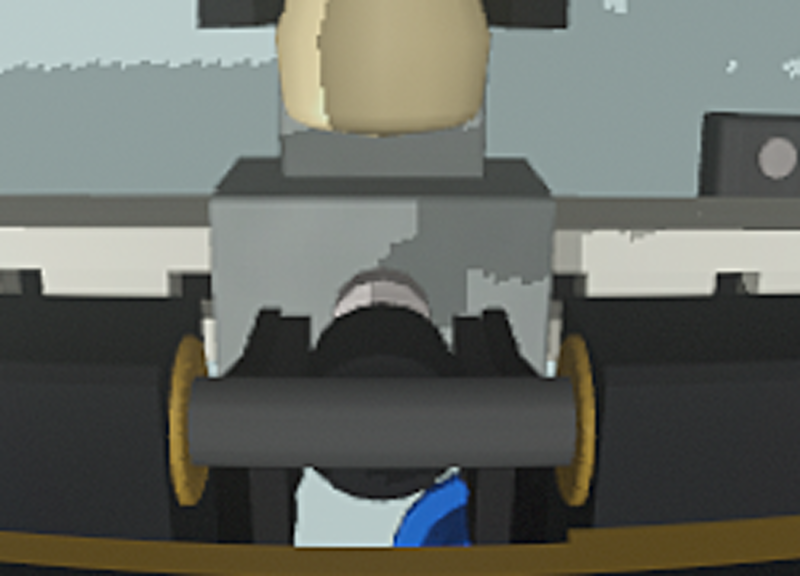

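drive_tool(
  targets=[
    {"x":0,"y":0,"z":0.03,"ax":0,"ay":0,"az":0,"gripper":1},
    {"x":0,"y":0,"z":0.03,"ax":0,"ay":0,"az":0,"gripper":1},
    {"x":0,"y":0,"z":0.03,"ax":0,"ay":0,"az":0,"gripper":1},
    {"x":0,"y":0,"z":0.03,"ax":0,"ay":0,"az":0,"gripper":1},
    {"x":0,"y":0,"z":0,"ax":0,"ay":0,"az":0,"gripper":1},
    {"x":0,"y":0,"z":0,"ax":0,"ay":0,"az":0,"gripper":1},
  ],
)

```text
time: 16.1
eef_pos: [0.5074, -0.0555, 0.0402]
orientation: [[1.0, -0.0, 0.0], [-0.0, -1.0, 0.001], [0.0, -0.001, -1.0]]
ft_force: [1.4, 4.4, -1.8]
gripper_width: 0.025
```

At plunger ≈ 0.006 with almost no axial force, the pin is in the hole. Between holes it would have stopped at 0.012. Now pushing home.

drive_tool(
  newtons=45,
  targets=[
    {"x":0,"y":0,"z":0.02,"ax":0,"ay":0,"az":0,"gripper":1},
    {"x":0,"y":0,"z":0.02,"ax":0,"ay":0,"az":0,"gripper":1},
    {"x":0,"y":0,"z":0.02,"ax":0,"ay":0,"az":0,"gripper":1},
    {"x":0,"y":0,"z":0,"ax":0,"ay":0,"az":0,"gripper":1},
    {"x":0,"y":0,"z":0,"ax":0,"ay":0,"az":0,"gripper":1},
    {"x":0,"y":0,"z":0,"ax":0,"ay":0,"az":0,"gripper":1},
  ],
)

```text
time: 16.6
eef_pos: [0.5074, -0.0555, 0.0345]
orientation: [[1.0, -0.0, 0.0], [-0.0, -1.0, 0.0], [0.0, -0.0, -1.0]]
ft_force: [1.1, 5.4, 2.1]
gripper_width: 0.0244
```

```bash
python3 - <<'E'
from h import *
for i in range(3):
  o=arm.get_obs(); print(o['time'],o['gripper_width'],np.round(o['eef_pos'],4),np.round(o['ft_force'],2),np.round(o['moment'],2)); w=arm.camera('wrist')
cv2.imwrite('pics/wrist15.png',cv2.resize(w[130:310,200:450,::-1],None,fx=3.2,fy=3.2,interpolation=cv2.INTER_CUBIC))
E
```

```text
16.6 0.024441753828877037 [ 0.5074 -0.0555  0.0345] [1.09 5.4  2.14] [ 0.84 -0.   -0.09]
16.65 0.024480248106464184 [ 0.5074 -0.0555  0.0345] [1.02 4.85 2.09] [ 0.82  0.01 -0.02]
16.7 0.02454154573281436 [ 0.5074 -0.0555  0.0345] [0.91 5.55 1.41] [0.82 0.01 0.01]
```

View pics/wrist15.png

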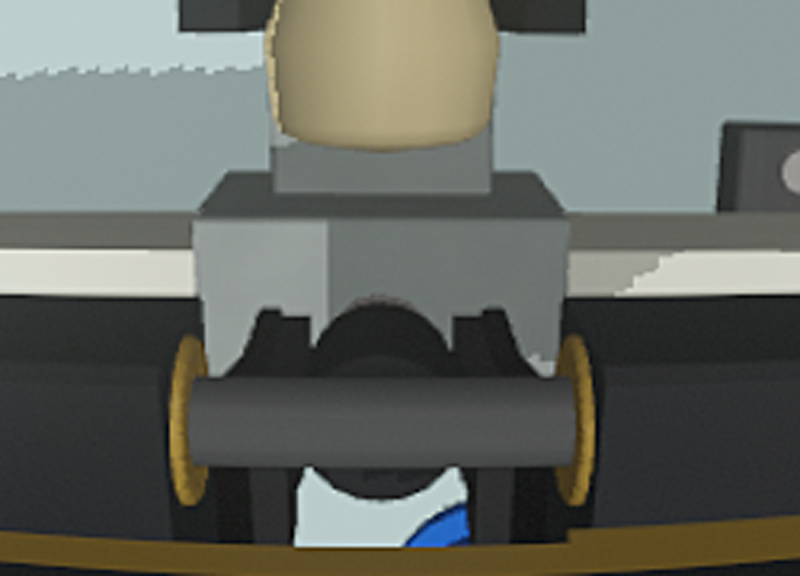

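The force is only 2 N, so the plunger is still near 0.003. I'll keep pressing until it meets the hard stop.

drive_tool(
  targets=[
    {"x":0,"y":0,"z":0.015,"ax":0,"ay":0,"az":0,"gripper":1},
    {"x":0,"y":0,"z":0.015,"ax":0,"ay":0,"az":0,"gripper":1},
    {"x":0,"y":0,"z":0,"ax":0,"ay":0,"az":0,"gripper":1},
    {"x":0,"y":0,"z":0,"ax":0,"ay":0,"az":0,"gripper":1},
    {"x":0,"y":0,"z":0,"ax":0,"ay":0,"az":0,"gripper":1},
  ],
)

```text
time: 17.17
eef_pos: [0.5076, -0.0555, 0.0341]
orientation: [[1.0, -0.0, 0.002], [-0.0, -1.0, -0.0], [0.002, 0.0, -1.0]]
ft_force: [-3.2, 6.5, 22.3]
gripper_width: 0.0249
```

drive_tool(
  targets=[
    {"x":0,"y":0,"z":0.01,"ax":0,"ay":0,"az":0,"gripper":1},
    {"x":0,"y":0,"z":0,"ax":0,"ay":0,"az":0,"gripper":1},
    {"x":0,"y":0,"z":0,"ax":0,"ay":0,"az":0,"gripper":1},
  ],
)

```text
time: 17.42
eef_pos: [0.5077, -0.0556, 0.0341]
orientation: [[1.0, 0.0, 0.002], [0.0, -1.0, -0.0], [0.002, 0.0, -1.0]]
ft_force: [-5.2, 6.9, 29.9]
gripper_width: 0.0249
```

Hard stop at z=0.0341, which is 5.9 mm below the as-found grasp height and matches the 6 mm float exactly. I'll ease the push to about 13 N.

drive_tool(
  targets=[
    {"x":0,"y":0,"z":-0.022,"ax":0,"ay":0,"az":0,"gripper":1},
    {"x":0,"y":0,"z":0,"ax":0,"ay":0,"az":0,"gripper":1},
    {"x":0,"y":0,"z":0,"ax":0,"ay":0,"az":0,"gripper":1},
    {"x":0,"y":0,"z":0,"ax":0,"ay":0,"az":0,"gripper":1},
  ],
)

```text
time: 17.75
eef_pos: [0.5075, -0.0555, 0.0342]
orientation: [[1.0, -0.0, 0.001], [-0.0, -1.0, 0.0], [0.001, -0.0, -1.0]]
ft_force: [-1.1, 5.2, 13.1]
gripper_width: 0.0248
```

```bash
python3 - <<'E'
from h import *
for i in range(2):
  o=arm.get_obs(); print(o['time'],o['gripper_width'],np.round(o['eef_pos'],4),np.round(o['ft_force'],2),np.round(o['moment'],2)); w=arm.camera('wrist')
save('wrist16',w)
s=arm.camera('scene'); cv2.imwrite('pics/scene16.png',cv2.resize(cv2.convertScaleAbs(s[130:300,130:470,::-1],alpha=1.7),None,fx=2.3,fy=2.3,interpolation=cv2.INTER_CUBIC))
save('top16',arm.camera('top'))
E
```

```text
17.75 0.024803046937181203 [ 0.5075 -0.0555  0.0342] [-1.15  5.22 13.08] [ 1.02  0.46 -0.07]
17.8 0.024706784860387264 [ 0.5075 -0.0555  0.0342] [-0.93  5.24 14.49] [ 0.97  0.41 -0.01]
```

View pics/wrist16.png

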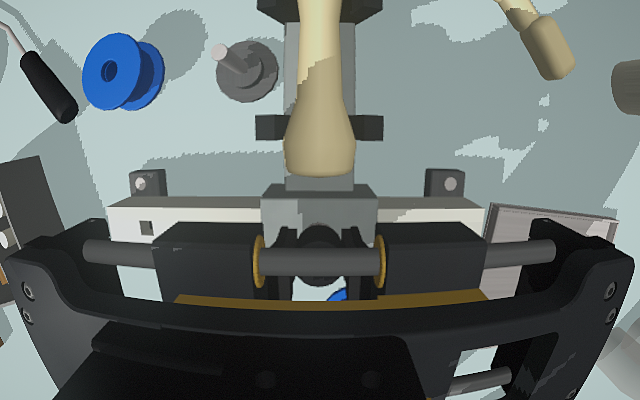

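View pics/scene16.png

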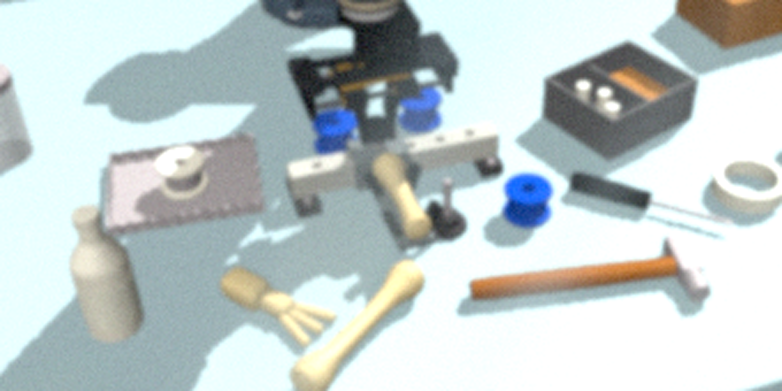

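View pics/top16.png

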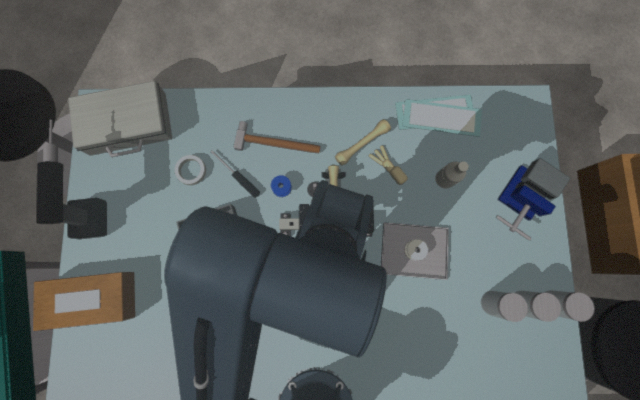

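The spool stands upright in the tray at (418,248) in the top view. The bone cradle shifted 14 px (about 40 mm) towards the post, and the bystanders have not moved. Handing in.

```bash
python3 - <<'E'
from h import *
print(arm.job_done()); o=arm.get_obs(); print(o['time'],np.round(o['eef_pos'],4),np.round(o['ft_force'],2),o['gripper_width'])
E
```

```text
the job is handed in; nothing more can be done
None
the job is handed in; nothing more can be done
```

I lifted the white spool off its post and stood it in the tray. I then pulled the lock knob up, slid the section one hole towards the post, let the pin in and pressed the knob fully down. I handed the job in at about 18 s, still holding and pressing the knob. No verdict was reported.

Last checks:
- **Spool:** it stands upright and released near the tray centre, at about (0.432, -0.293).
- **Section:** the tool moved 39.9 mm between grasping the knob and letting the pin in. The top view shows the bone cradle shifted by about the same amount.
- **Knob:** it reached a hard stop 5.9 mm below where I first gripped it, which matches the 6 mm float. The fingers were pressing down at 13–14 N with a 45 N grip setting.
- **Other things:** none looks moved in the final pictures; I judged this by eye, not by measurement.

Two things disagreed:
- **Fingertips:** the visible tips sat about 38–40 mm short of the reported TCP. My first close went over the top flange without gripping, so I reopened, corrected the height from the pictures and gripped on the second try.
- **Side force:** a steady 5 N sideways force stayed on the knob at the end, probably the pin against the hole's side within its play.

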